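# Pack the gel-casting kit tray

## Robot

A 6-joint arm with a two-finger parallel gripper is mounted at the origin on the work surface. World frame = base frame: x ahead of the robot, y to its left, z up, the work surface at z = 0. Lengths are in mm, angles in rad, forces in N, time in s.
With the tool pointing down it reaches from about 425 to 950 mm from the base axis. Payload 3.5 kg.
Tool frame: the origin (TCP) lies between the finger pads; the fingertips stand 8 mm ahead of it and the grasp point (between the pads) lies 11 mm behind it (bot.finger_overhang is the distance from the TCP to the fingertips, in mm); z points along the fingers, y is the line along which they close (so a half turn about z gives the same grasp; the last joint's range is limited). The gripper opens to 85 mm and grips with 20 to 120 N. Pads are 22 mm wide; open, the fingers measure 114 mm over their backs; the gripper's body (76 mm by 85 mm) begins 54 mm behind the grasp point. The pads swing forward as they close: fully open they stand 13 mm farther back than shut.
Start: joints at [0.996, 0.286, 1.577, -0, 1.279, -0.15], TCP at [278.157, 615.008, 239.325] pointing down, gripper open.
Joint ranges: [-2.77, 2.77], [-0.9, 2.22], [0.21, 2.48], [-1.53, 4.67], [0.24, 2.81], [-2.84, 2.84]. Speed limits (rad/s): [2.79, 2.79, 3.14, 3.14, 3.14, 3.14].

## Interface

Orientations are given as [roll, pitch, yaw] about the fixed x, y, z axes, in that order (R = Rz(yaw) Ry(pitch) Rx(roll)).
In Python, from rig import bot gives the robot as it stands.
- The arm moves only by the tool servo_tool, never from a script. Its argument "deltas" is a list of rows, each an object of numbers: "claw": the finger opening in cm, from 0 to 8.54; "tx", "ty", "tz": the shift along the tool's x, y, z in cm; "turn": the turn about the tool's z in rad. In form: [{"claw": .., "tx": .., "ty": .., "tz": .., "turn": ..}, ...]. A call has exactly 8 rows; each row is the pose to reach, as a shift and turn from the pose commanded when the call began, along the tool's axes at that moment; what a row does not reach only later rows make up. A row lasts 1/8 s, in which the tool goes at most 62.5 mm and 10.7 degrees, less where a joint would pass 70% of its speed; a pose out of reach is approached as far as the arm can. A call with a gripper value outside its range is refused whole. The fingers move at their own pace and stop on an object; "grip_force" is the grip in N (left out, the last holds). Time passes only in rows, so rows that repeat a pose let the fingers close, or fill a call up. It gives the time, the measured TCP pose, the force, the opening and the grip force at its end, in the units of the state.
- bot.state(): the state, without advancing time (a new reading comes with each control period).
- bot.get_image(name): name is "scene" or "top" or "wrist"; returns a dict with "frame" (400x640x3 uint8, red, green, blue), "intrinsics" (3x3 intrinsics, pixels), "dist_coeffs" ([k1, k2, p1, p2, k3] as OpenCV has them; the pictures are not rectified), "world_from_camera" (4x4, takes a point from camera to world coordinates). Camera axes: x right, y up, looking along -z (the intrinsics and any distortion apply to the point x, -y, -z); pixel columns grow to the right and rows downward; lengths in mm; the calibration is good to about 2 mm. A picture is of the moment at which its call begins. There is no depth.
- bot.close_job(): hands the job in; it is judged then, once.
The state is a dict: "time": time; "joint_positions": joint angles; "qd": joint speeds; "tau": joint torques, N m; "tool_pos": TCP position; "orientation": TCP orientation; "force": force on the tool from outside, world axes, zero at the start; "torque": the same for the moment, N m; "grip_width": finger opening in mm; "grip_force": force on a finger pad.
Only numpy, scipy, OpenCV 4.12 (cv2) and the standard library are available. Lean on these libraries where they do the work, as an engineer would, in place of code of your own. Each camera call takes 0.05 s, during which the arm holds its last target. There are 200 camera calls.

## Task

Put the gel-casting kit away: set the short comb, the straight bar, the round bubble level and the cross-shaped knob each upright into the tray cavity cut to its outline, fully down on the cavity floor, and let go. The longer comb and the wide screw cap do not belong to the kit; leave them where they lie.

Things in the scene. Friction and masses are not known exactly. Their poses are not given: they have to be found in the camera images.
- comb: the short gel comb: black plastic, 80 mm long (its x) x 40 mm wide (its y), with 8 teeth on both long sides (toothed plate 7 mm thick); along its middle runs an upright grip ridge 60 mm long x 12 mm wide whose top is 28 mm above the underside. Looks the same after a half turn. About 45 g. Origin: centre of the underside, z up.
- gate: the straight bar (end gate of a casting tray): plain black plastic bar 104 mm long (its x) x 14 mm wide (its y) x 28 mm tall, with a thin grey line along its top. Looks the same after a half turn. About 45 g. Origin: centre of the underside, z up.
- level: the round bubble level: black plastic disc 54 mm in diameter and 28 mm tall, with a small greenish round glass window in a silver ring on top. About 60 g. Origin: centre of the underside, z up.
- knob: the cross-shaped levelling knob: black plastic; two crossed arms 66 mm from end to end, 16 mm wide and 9 mm tall (along its x and y), with a square hub 18 x 18 mm (sides along x and y) in the middle whose top, with a steel dot, is 28 mm above the underside. Looks the same after a quarter turn. About 45 g. Origin: centre of the underside, z up.
- insert_comb: grey insert block 126 (x) x 88 (y) x 12 mm, fixed in one of the 4 places of a white 2 x 2 tray; top 16 mm above the bench, tray rim 14 mm. In it a white-floored cavity, 9 mm deep: a plain rectangle 90 mm (along x) x 50 mm (along y). Origin: centre of the underside, on the cavity's axis; cavity floor at z = 3 mm. Takes the short comb lying flat, its length along the insert's x, either way round.
- insert_gate: grey insert block 126 (x) x 88 (y) x 12 mm, fixed in one of the 4 places of a white 2 x 2 tray; top 16 mm above the bench, tray rim 14 mm. In it a white-floored cavity, 9 mm deep: a narrow slot 114 mm (along x) x 24 mm (along y). Origin: centre of the underside, on the cavity's axis; cavity floor at z = 3 mm. Takes the straight bar, its length along the insert's x, either way round.
- insert_level: grey insert block 126 (x) x 88 (y) x 12 mm, fixed in one of the 4 places of a white 2 x 2 tray; top 16 mm above the bench, tray rim 14 mm. In it a white-floored cavity, 9 mm deep: a round hole 64 mm in diameter. Origin: centre of the underside, on the cavity's axis; cavity floor at z = 3 mm. Takes the bubble level, turned any way.
- insert_knob: grey insert block 126 (x) x 88 (y) x 12 mm, fixed in one of the 4 places of a white 2 x 2 tray; top 16 mm above the bench, tray rim 14 mm. In it a white-floored cavity, 9 mm deep: a cross of two slots 76 mm long and 26 mm wide, along x and y. Origin: centre of the underside, on the cavity's axis; cavity floor at z = 3 mm. Takes the cross knob with its arms along the insert's x and y.
- long_comb: look-alike, to be left where it lies: a longer comb, black plastic, 116 mm long (its x) x 40 mm wide, 12 teeth on each side, grip ridge 90 mm long x 12 mm wide, top 28 mm above the underside; too long for any cavity. Origin: centre of the underside.
- cap: look-alike, to be left where it lies: a bottle's wide screw cap, black plastic, round, ribbed, 70 mm in diameter, 28 mm tall, with a plain black top bearing a thin grey ring; too wide for any cavity. Origin: centre of the underside.
There are look-alikes about, which are no part of the job. What is shaped like the comb but blue is not meant. What is shaped like the insert_gate but blue is not meant.

How it is judged:
By the outcome, as a careful person would: the job done as asked, in the order asked, and still so for the second after the job is handed in, with the robot touching nothing.
It also fails if it takes over 109 s, if anything falls off the work surface, if the arm or the gripper's body presses on something with over 40 N, if the wrist force passes 120 N, or if a joint passes its speed limit or range.

## Working session

There is one attempt and no reset: what is moved stays moved. The work goes in short steps, Python scripts to look and compute and a tool call to move; the robot and the scene stay as the last step left them, time stands still between calls to the robot, and variables do not carry over. Pictures are saved under pics/ and viewed, at most 14 in all, crops included, and the job is handed in when it is done.

Besides the shell and the picture viewer there is one more tool, called after "Emit:" as name(argument=value, ...) on one line, values as JSON. servo_tool: Moves the arm, as the interface text tells. Its arguments: {"type":"object","properties":{"deltas":{"type":"array"},"grip_force":{"type":"number"}},"required":["deltas"]}

```bash
mkdir -p pics; ls
python3 - <<'E'
from rig import bot
import cv2,pickle
d={}
for n in("scene","top","wrist"):
    r=bot.get_image(n);d[n]=r
    cv2.imwrite(f"pics/{n}0.png",r["frame"][:,:,::-1])
    print(n,r["intrinsics"].round(1).tolist(),r["dist_coeffs"],r["world_from_camera"].round(3).tolist())
pickle.dump(d,open("d0.pkl","wb"))
print(bot.state())
E
```

```text
pics
scene [[505.0, 0.0, 311.9], [0.0, 505.0, 195.6], [0.0, 0.0, 1.0]] [-0.01468875  0.          0.          0.          0.        ] [[-0.671, -0.537, 0.511, 1214.31], [0.741, -0.483, 0.466, 620.149], [-0.004, 0.691, 0.723, 1024.496], [0.0, 0.0, 0.0, 1.0]]
top [[500.2, 0.0, 319.5], [0.0, 500.2, 199.2], [0.0, 0.0, 1.0]] [-0.08509419  0.          0.          0.          0.        ] [[0.009, 0.997, -0.082, 424.7], [-1.0, 0.009, 0.01, -13.62], [0.01, 0.082, 0.997, 1462.475], [0.0, 0.0, 0.0, 1.0]]
wrist [[329.1, 0.0, 323.1], [0.0, 329.1, 199.3], [0.0, 0.0, 1.0]] [-0.02189825  0.          0.          0.          0.        ] [[0.412, -0.871, -0.267, 209.636], [0.911, 0.393, 0.122, 646.245], [-0.001, -0.294, 0.956, 371.343], [0.0, 0.0, 0.0, 1.0]]
{'time': 0.15, 'joint_positions': array([ 9.95973497e-01,  2.87022600e-01,  1.57782307e+00,  1.07793248e-05,
        1.27861117e+00, -1.49959099e-01]), 'qd': array([-1.20300564e-03, -3.71060940e-03, -2.72910066e-03,  5.34759181e-05,
       -1.71602354e-04,  5.42654045e-04]), 'tau': array([ 1.50716212e-03, -4.06602359e+01, -2.93139732e+01, -1.22777092e-04,
        3.94140094e-03, -7.53171264e-06]), 'tool_pos': array([277.9084124 , 614.59703089, 238.23418143]), 'orientation': array([-3.13975093e+00, -2.88706288e-04,  2.71672554e+00]), 'force': array([-0.77422991, -0.59374841, -0.09206398]), 'torque': array([ 0.026263  , -0.03439516, -0.03531353]), 'grip_force': 0.0, 'grip_width': 85.22916161968051}
```

View pics/top0.png

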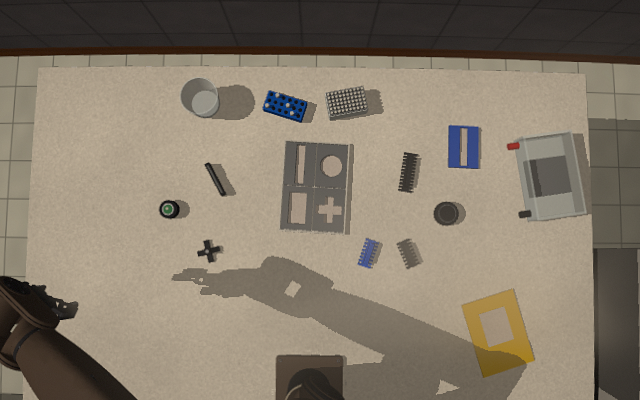

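View pics/scene0.png

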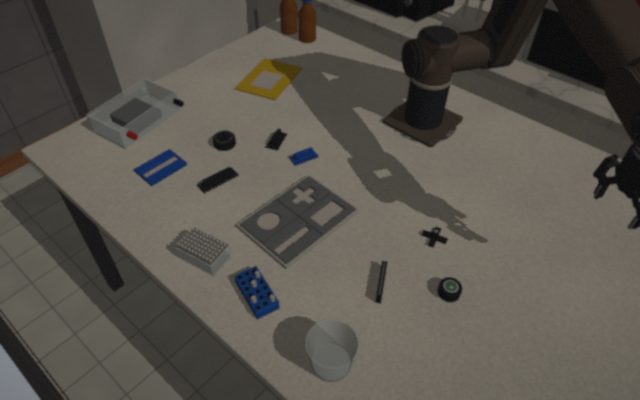

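The top view shows these candidates:
- **Combs:** the one at (409,253) is short and dark, so it is the short comb. (408,172) is the long comb and (369,253) is blue, so neither is meant.
- **Discs:** (169,209) has a green window and is the level. (446,213) is the wider, plain cap.
- **Bar and knob:** the bar is at (216,179) and the knob at (208,250).
- **Tray:** inserts are gate (301,163), level (331,166), comb (298,207) and knob (330,209). The blue slot block at (464,147) is not meant.

Next I'll measure these and make a confirming crop.

```bash
cat > h.py <<'E'
import numpy as np,cv2
def und(r,px):
    px=np.asarray(px,float).reshape(-1,1,2)
    return cv2.undistortPoints(px,r["intrinsics"],np.asarray(r["dist_coeffs"])).reshape(-1,2)
def rays(r,px):
    n=und(r,px);T=r["world_from_camera"]
    d=np.c_[n[:,0],-n[:,1],-np.ones(len(n))]@T[:3,:3].T
    return T[:3,3],d/np.linalg.norm(d,axis=1)[:,None]
def plane(r,px,z):
    o,d=rays(r,px);return (o+d*((z-o[2])/d[:,2])[:,None])
def tri(r1,p1,r2,p2):
    A=np.zeros((3,3));b=np.zeros(3);L=[]
    for r,p in((r1,p1),(r2,p2)):
        o,d=rays(r,p);M=np.eye(3)-np.outer(d[0],d[0]);A+=M;b+=M@o;L.append((o,M))
    x=np.linalg.solve(A,b);return x,sum(np.linalg.norm(M@(x-o)) for o,M in L)
def proj(r,P):
    T=np.linalg.inv(r["world_from_camera"]);P=np.atleast_2d(P);c=P@T[:3,:3].T+T[:3,3]
    c=c*[1,-1,-1]
    return cv2.projectPoints(c,np.zeros(3),np.zeros(3),r["intrinsics"],np.asarray(r["dist_coeffs"]))[0].reshape(-1,2)
def blobs(m,lo,hi):
    out=[]
    for c in cv2.findContours(m.astype(np.uint8),cv2.RETR_EXTERNAL,cv2.CHAIN_APPROX_NONE)[0]:
        a=cv2.contourArea(c)
        if lo<a<hi: out.append(c)
    return out
E
python3 - <<'E'
import pickle;from h import *
d=pickle.load(open("d0.pkl","rb"))
for n,box in(("top",(130,120,510,290)),("scene",(120,100,500,320))):
    f=d[n]["frame"];x0,y0,x1,y1=box
    v=f.max(2)
    for c in blobs(v<62,25,900):
        (cx,cy),s,a=cv2.minAreaRect(c)
        if x0<cx<x1 and y0<cy<y1: print(n,round(cx,1),round(cy,1),np.round(s,1),round(a),plane(d[n],[(cx,cy)],20).round()[0,:2])
a=cv2.resize(d["top"]["frame"][130:280,140:490],None,fx=2.28,fy=2.28,interpolation=cv2.INTER_CUBIC)
b=cv2.resize(d["scene"]["frame"][115:215,180:480],(798,266),interpolation=cv2.INTER_CUBIC)[:, :]
b=b[:255]
o=np.vstack([a[:, :798] if a.shape[1]>=798 else cv2.copyMakeBorder(a,0,0,0,798-a.shape[1],0),b])
cv2.imwrite("pics/crop1.png",o[:598,:,::-1])
E
```

```text
top 208.7 250.6 [17.5 18. ] 29 [392. 290.]
top 169.5 208.5 [19. 17.] 0 [512. 408.]
top 215.2 178.9 [35.9  5. ] 62 [599. 277.]
top 407.3 171.8 [12.6 38.1] 8 [ 626. -283.]
scene 247.8 296.1 [41.7  9.3] 60 [842.  78.]
scene 449.0 289.5 [23. 24.] 90 [515. 415.]
scene 380.5 281.8 [ 5.9 40.9] 9 [605. 283.]
scene 434.1 236.8 [17.6 22.1] 73 [404. 302.]
scene 216.8 179.1 [11.6 40.7] 63 [ 637. -272.]
scene 223.5 140.5 [19. 23.] 90 [ 512. -388.]
scene 275.7 139.9 [12.  22.1] 31 [ 403. -270.]
scene 177.7 102.1 [10.3  4.9] 27 [ 484. -654.]
scene 129.7 111.7 [16.3 38.7] 58 [ 622. -729.]
```

View pics/crop1.png

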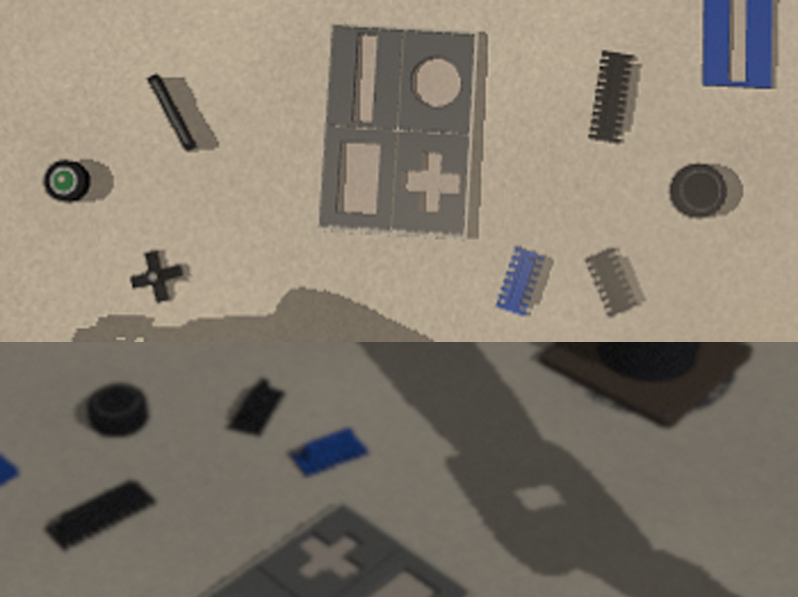

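The crop confirms it. The short comb is the dark 8-toothed one at top (409,253) and scene (276,140); the blue one is beside it and the long comb is above it. I'm moving over the tray on the way to the comb.

Emit:
servo_tool(deltas=[{"claw": 8.5, "tx": -2, "ty": -2, "tz": 0, "turn": 0}, {"claw": 8.5, "tx": -6, "ty": -5.5, "tz": 0, "turn": 0}, {"claw": 8.5, "tx": -10.5, "ty": -9.5, "tz": -1, "turn": 0}, {"claw": 8.5, "tx": -15, "ty": -13.5, "tz": -2, "turn": -0.1}, {"claw": 8.5, "tx": -19.5, "ty": -17.5, "tz": -3, "turn": -0.2}, {"claw": 8.5, "tx": -24, "ty": -21.5, "tz": -4, "turn": -0.3}, {"claw": 8.5, "tx": -28.5, "ty": -25.5, "tz": -4, "turn": -0.4}, {"claw": 8.5, "tx": -33, "ty": -29.5, "tz": -4, "turn": -0.42}])

```text
time: 1.15
tool_pos: [457.6, 208.4, 279.4]
orientation: [3.141, 0.001, 3.138]
force: [1.1, 1.1, -0.1]
grip_width: 85.1
grip_force: 0.0
```

Emit:
servo_tool(deltas=[{"tx": -2, "ty": -4, "claw": 8.5, "tz": 0, "turn": 0}, {"tx": -4, "ty": -9, "claw": 8.5, "tz": 0, "turn": 0}, {"tx": -6, "ty": -13, "claw": 8.5, "tz": 0, "turn": 0}, {"tx": -8, "ty": -16.5, "claw": 8.5, "tz": 0, "turn": 0}, {"tx": -8, "ty": -18, "claw": 8.5, "tz": 0, "turn": 0}, {"tx": -8, "ty": -18, "claw": 8.5, "tz": 0, "turn": 0}, {"tx": -8, "ty": -18, "claw": 8.5, "tz": 0, "turn": 0}, {"tx": -8, "ty": -18, "claw": 8.5, "tz": 0, "turn": 0}])

```text
time: 2.15
tool_pos: [536.0, 31.0, 279.4]
orientation: [3.141, 0.0, 3.139]
force: [-0.3, 0.1, -0.1]
grip_width: 85.0
grip_force: 0.0
```

Run:
```python
from rig import bot
import pickle,cv2
r=bot.get_image("wrist");pickle.dump(r,open("w1.pkl","wb"));cv2.imwrite("pics/w1.png",r["frame"][:,:,::-1]);print(r["world_from_camera"].round(3).tolist(),bot.state()["tool_pos"])
```

```text
[[0.003, -0.956, -0.295, 460.916], [1.0, 0.003, -0.0, 31.698], [0.001, -0.295, 0.956, 412.684], [0.0, 0.0, 0.0, 1.0]] [536.0538931   30.9324075  279.44160382]
```

View pics/w1.png

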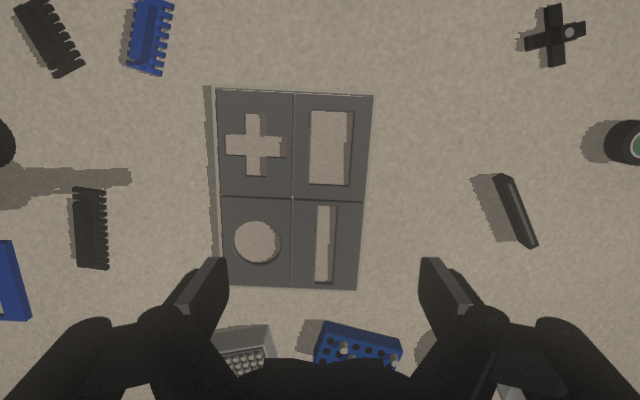

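The wrist view shows the whole tray:
- **Inserts:** knob (255,145), comb (330,147), level (257,242), gate (325,243).
- **Parts:** bar (515,212), knob (555,35), level at the right edge (635,145), short comb at the top left (48,38).

Next I'll measure the tray.

Run:
```python
import pickle;from h import *
w=pickle.load(open("w1.pkl","rb"));t=pickle.load(open("d0.pkl","rb"))
def quad(r,box):
    x0,y0,x1,y1=box;f=r["frame"].astype(int)
    hsv=cv2.cvtColor(r["frame"],cv2.COLOR_RGB2HSV)
    m=np.zeros(f.shape[:2],np.uint8);sub=((hsv[...,1]<28)&(hsv[...,2]<125)&(hsv[...,2]>40))
    m[y0:y1,x0:x1]=sub[y0:y1,x0:x1]
    m=cv2.morphologyEx(m,cv2.MORPH_CLOSE,np.ones((3,3)))
    c=max(blobs(m,100,1e6),key=cv2.contourArea)
    return m,c,hsv
res={}
for n,r,box in(("w1",w,(190,75,400,300)),("top",t["top"],(270,130,365,245)),("scene",t["scene"],(220,165,370,275))):
    m,c,hsv=quad(r,box)
    h=cv2.convexHull(c)
    for e in np.linspace(.01,.1,40):
        q=cv2.approxPolyDP(h,e*cv2.arcLength(h,True),True)
        if len(q)==4:break
    # refine: fit lines to contour pts near each side, intersect
    q=q.reshape(-1,2).astype(float);P=h.reshape(-1,2)
    C=c.reshape(-1,2).astype(float);L=[]
    for i in range(4):
        a,b=q[i],q[(i+1)%4];u=(b-a)/np.linalg.norm(b-a);nn=np.array([-u[1],u[0]])
        s=(C-a)@u;dd=(C-a)@nn
        k=(abs(dd)<3)&(s>6)&(s<np.linalg.norm(b-a)-6)
        vx,vy,px,py=cv2.fitLine(C[k].astype(np.float32),cv2.DIST_HUBER,0,.01,.01).ravel();L.append((vx,vy,px,py))
    cor=[]
    for i in range(4):
        l1,l2=L[i-1],L[i];A=np.array([[l1[0],-l2[0]],[l1[1],-l2[1]]]);s=np.linalg.solve(A,[l2[2]-l1[2],l2[3]-l1[3]])
        cor.append((l1[2]+s[0]*l1[0],l1[3]+s[0]*l1[1]))
    cor=np.array(cor);W=plane(r,cor,16)
    o=np.lexsort((W[:,1]>W[:,1].mean(),W[:,0]>W[:,0].mean()));o=sorted(range(4),key=lambda i:(W[i,0]>W[:,0].mean(),W[i,1]>W[:,1].mean()))
    cor=cor[o];res[n]=(r,cor);print(n,cor.round(1).tolist(),W[o][:,:2].round(1).tolist(),W.mean(0).round(1))
    sides=W[o];print([round(np.linalg.norm(sides[a]-sides[b]),1) for a,b in((0,1),(0,2),(1,3),(2,3))])
for i in range(4):
    for a,b in(("w1","top"),("w1","scene"),("top","scene")):
        x,e=tri(res[a][0],res[a][1][i],res[b][0],res[b][1][i]);print(i,a,b,x.round(1),round(e,1))
# cavities: bright floors in w1
for n,r,box in(("w1",w,(215,90,372,290)),("top",t["top"],(285,145,350,230))):
    hsv=cv2.cvtColor(r["frame"],cv2.COLOR_RGB2HSV);x0,y0,x1,y1=box
    m=np.zeros((400,640),np.uint8);m[y0:y1,x0:x1]=(hsv[y0:y1,x0:x1,2]>(110))
    for c in blobs(m,60,1e5):
        mm=cv2.minAreaRect(c);b=plane(r,cv2.boxPoints(mm),7)[:,:2]
        print(n,np.round(mm[0],1),mm[1],"floor7",b.mean(0).round(1),b.round(0).tolist())
```

```text
w1 [[216.5, 90.0], [370.3999938964844, 97.30000305175781], [224.6999969482422, 283.3999938964844], [354.5, 289.1000061035156]] [[451.5, -90.2], [460.2, 86.7], [703.7, -103.7], [713.1, 74.8]] [582.1  -8.1  16. ]
[np.float64(177.2), np.float64(252.6), np.float64(253.1), np.float64(178.7)]
top [[343.3999938964844, 192.39999389648438], [283.29998779296875, 204.0], [346.6000061035156, 145.39999389648438], [286.29998779296875, 142.3000030517578]] [[563.8, -96.6], [528.4, 77.6], [702.3, -105.6], [709.6, 71.5]] [626.  -13.3  16. ]
[np.float64(177.7), np.float64(138.8), np.float64(181.3), np.float64(177.2)]
scene [[307.8999938964844, 175.39999389648438], [356.1000061035156, 208.89999389648438], [237.8000030517578, 224.3000030517578], [284.8999938964844, 266.3999938964844]] [[449.6, -92.6], [458.5, 91.7], [708.9, -104.7], [722.6, 81.3]] [584.9  -6.1  16. ]
[np.float64(184.5), np.float64(259.6), np.float64(264.3), np.float64(186.5)]
0 w1 top [501.5 -64.8 176.6] 103.3
0 w1 scene [451.8 -89.8  19.1] 1.1
0 top scene [533.5 -63.  101.8] 71.8
1 w1 top [476.2  30.3 530.6] 42.3
1 w1 scene [458.6  88.9
[... 1244 characters left out ...]
.0, 88.0], [458.0, 89.0], [457.0, -21.0]]
top [328.5 209.5] (23.335783004760742, 23.4188289642334) floor7 [514.2 -53.8] [[516.0, -6.0], [562.0, -56.0], [512.0, -102.0], [466.0, -51.0]]
top [297.3 207.5] (17.091650009155273, 31.688169479370117) floor7 [519.4  37.1] [[475.0, 64.0], [567.0, 60.0], [564.0, 10.0], [472.0, 15.0]]
top [332. 166.] (20.0, 18.0) floor7 [642.3 -63.3] [[672.0, -37.0], [672.0, -90.0], [613.0, -90.0], [612.0, -37.0]]
top [345.5 187. ] (84.0, 7.0) floor7 [ 581.5 -103.3] [[705.0, -92.0], [705.0, -113.0], [458.0, -114.0], [458.0, -94.0]]
top [301.1 164.1] (6.2681121826171875, 37.99696350097656) floor7 [647.2  27.4] [[591.0, 39.0], [704.0, 34.0], [703.0, 16.0], [591.0, 21.0]]
```

Emit:
servo_tool(deltas=[{"tx": 1.5, "ty": -3, "claw": 8.5, "tz": 0, "turn": 0.15}, {"tx": 4, "ty": -8, "claw": 8.5, "tz": 1, "turn": 0.33}, {"tx": 6, "ty": -13, "claw": 8.5, "tz": 2, "turn": 0.51}, {"tx": 8.5, "ty": -18, "claw": 8.5, "tz": 3, "turn": 0.69}, {"tx": 10.5, "ty": -23, "claw": 8.5, "tz": 4, "turn": 0.87}, {"tx": 13, "ty": -27.5, "claw": 8.5, "tz": 5, "turn": 1.05}, {"tx": 14.5, "ty": -31, "claw": 8.5, "tz": 6, "turn": 1.23}, {"tx": 14.5, "ty": -31, "claw": 8.5, "tz": 6, "turn": 1.4}])

```text
time: 3.2
tool_pos: [388.7, -280.7, 218.5]
orientation: [-3.141, -0.001, 1.728]
force: [-0.6, 1.0, 0.0]
grip_width: 85.0
grip_force: 0.0
```

Emit:
servo_tool(deltas=[{"tx": 0, "ty": 0, "claw": 8.5, "tz": 0, "turn": 0.18}, {"tx": 0, "ty": 0, "claw": 8.5, "tz": 0, "turn": 0.36}, {"tx": 0, "ty": 0, "claw": 8.5, "tz": 0, "turn": 0.54}, {"tx": 0, "ty": 0, "claw": 6, "tz": 0, "turn": 0.72}, {"tx": 0, "ty": 0, "claw": 4, "tz": 0, "turn": 0.9}, {"tx": 0, "ty": 0, "claw": 4, "tz": 0, "turn": 1.08}, {"tx": 0, "ty": 0, "claw": 4, "tz": 0, "turn": 1.26}, {"tx": 0, "ty": 0, "claw": 4, "tz": 0, "turn": 1.26}])

```text
time: 4.2
tool_pos: [390.2, -279.0, 219.5]
orientation: [3.141, -0.0, 0.48]
force: [-0.1, 0.5, 0.6]
grip_width: 39.7
grip_force: 0.0
```

```bash
cat > shot.py <<'E'
import sys;from rig import bot;import pickle,cv2
n=sys.argv[1];r=bot.get_image("wrist");pickle.dump(r,open(n+".pkl","wb"));cv2.imwrite(f"pics/{n}.png",r["frame"][:,:,::-1]);s=bot.state();print(s["tool_pos"].round(1),s["orientation"].round(3),s["time"])
E
python3 shot.py w2
```

```text
[ 390.1 -279.   219.4] [ 3.141 -0.     0.481] 4.25
```

View pics/w2.png

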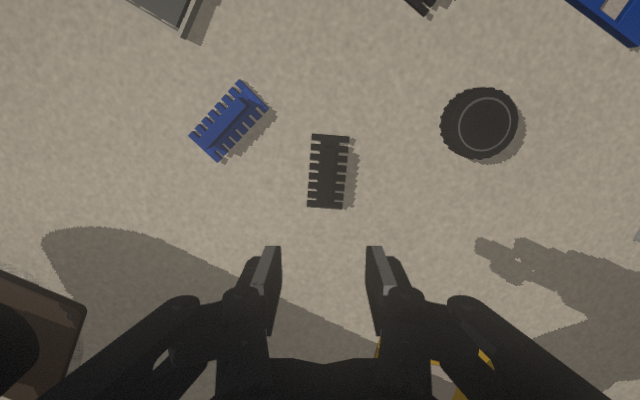

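The comb is centred at (328,172) with 8 teeth. The blue comb is at (228,120) and the cap at (480,123).

Run:
```python
import pickle;from h import *
def rect(r,box,v=None):
    x0,y0,x1,y1=box;g=r["frame"].max(2)[y0:y1,x0:x1]
    th=v or cv2.threshold(g.reshape(-1,1),0,255,cv2.THRESH_OTSU)[0]
    m=(g<th).astype(np.uint8)
    c=max(blobs(m,50,1e5),key=cv2.contourArea)+[x0,y0]
    return th,c
for n,box,v in(("w2",(295,120,365,225),65),("w1",(5,0,95,85),60)):
    r=pickle.load(open(n+".pkl","rb"))
    th,c=rect(r,box,v)
    g=r["frame"].max(2);print("prof",g[172,300:360:2] if n=="w2" else g[38,15:90:3])
    for z in(3.5,7,20):
        W=plane(r,c.reshape(-1,2),z)[:,:2]
        (cx,cy),s,a=cv2.minAreaRect(W.astype(np.float32));print(n,th,z,round(cx,1),round(cy,1),np.round(s,1),round(a,1))
    px=cv2.boxPoints(cv2.minAreaRect(c));print(px.round(1).tolist(),np.mean(px,0))
```

```text
prof [162 157 160 163 145  90 117 119 142  99  59  58  58  54  59  57  57  54
  65  95  85  80  77  90 107 108 112 110 109 150]
w2 65 3.5 390.8 -282.8 [79.6 38.5] 22.9
w2 65 7 391.5 -282.4 [78.8 38.1] 22.9
w2 65 20 394.0 -281.0 [75.8 36.6] 22.9
[[306.5, 205.5], [312.0, 133.60000610351562], [348.3999938964844, 136.39999389648438], [342.79998779296875, 208.3000030517578]] [327.42648 170.95587]
prof [146 141 147 102  95  69  48  48  49  47  46  49  48  47  46  48  48  45
  82 146 148 144 145 147 149]
w1 60 3.5 390.2 -282.3 [83.1 43.3] 23.2
w1 60 7 390.8 -279.6 [82.4 42.9] 23.2
w1 60 20 393.1 -269.6 [79.7 41.5] 23.2
[[12.600000381469727, 8.600000381469727], [42.599998474121094, -9.399999618530273], [85.80000305175781, 62.70000076293945], [55.79999923706055, 80.69999694824219]] [49.205883 35.676468]
```

Emit:
servo_tool(deltas=[{"tx": -0.1, "ty": 0.35, "claw": 4, "tz": 2, "turn": 0.08}, {"tx": -0.1, "ty": 0.35, "claw": 4, "tz": 6, "turn": 0.08}, {"tx": -0.1, "ty": 0.35, "claw": 4, "tz": 10, "turn": 0.08}, {"tx": -0.1, "ty": 0.35, "claw": 4, "tz": 14, "turn": 0.08}, {"tx": -0.1, "ty": 0.35, "claw": 4, "tz": 17, "turn": 0.08}, {"tx": -0.1, "ty": 0.35, "claw": 4, "tz": 19, "turn": 0.08}, {"tx": -0.1, "ty": 0.35, "claw": 4, "tz": 20, "turn": 0.08}, {"tx": -0.1, "ty": 0.35, "claw": 4, "tz": 20, "turn": 0.08}])

```text
time: 5.25
tool_pos: [390.5, -282.8, 19.0]
orientation: [-3.141, 0.0, 0.398]
force: [0.4, -0.1, 0.0]
grip_width: 39.9
grip_force: 0.0
```

Emit:
servo_tool(deltas=[{"tx": 0, "ty": 0, "claw": 0.9, "tz": 0, "turn": 0}, {"tx": 0, "ty": 0, "claw": 0.9, "tz": 0, "turn": 0}, {"tx": 0, "ty": 0, "claw": 0.9, "tz": 0, "turn": 0}, {"tx": 0, "ty": 0, "claw": 0.9, "tz": 0, "turn": 0}, {"tx": 0, "ty": 0, "claw": 0.9, "tz": 0, "turn": 0}, {"tx": 0, "ty": 0, "claw": 0.9, "tz": 0, "turn": 0}, {"tx": 0, "ty": 0, "claw": 0.9, "tz": 0, "turn": 0}, {"tx": 0, "ty": 0, "claw": 0.9, "tz": 0, "turn": 0}], grip_force=40)

```text
time: 6.25
tool_pos: [391.5, -283.9, 20.6]
orientation: [3.139, -0.001, 0.397]
force: [-0.3, 0.2, 6.1]
grip_width: 10.8
grip_force: 41.9
```

Emit:
servo_tool(deltas=[{"tx": 0, "ty": 0, "claw": 0.9, "tz": -2, "turn": 0}, {"tx": 0, "ty": 0, "claw": 0.9, "tz": -6, "turn": 0}, {"tx": 1, "ty": -1, "claw": 0.9, "tz": -10, "turn": 0}, {"tx": 4, "ty": -4, "claw": 0.9, "tz": -12, "turn": 0.1}, {"tx": 8, "ty": -8, "claw": 0.9, "tz": -12, "turn": 0.2}, {"tx": 12, "ty": -12, "claw": 0.9, "tz": -12, "turn": 0.3}, {"tx": 16, "ty": -16, "claw": 0.9, "tz": -12, "turn": 0.4}, {"tx": 19, "ty": -19, "claw": 0.9, "tz": -12, "turn": 0.45}])

```text
time: 7.25
tool_pos: [492.4, -32.1, 138.9]
orientation: [-3.141, 0.001, -0.054]
force: [0.5, -1.3, -0.2]
grip_width: 11.1
grip_force: 41.0
```

```bash
python3 shot.py w3
```

```text
[493.4 -28.8 139. ] [-3.138 -0.    -0.053] 7.3
```

View pics/w3.png

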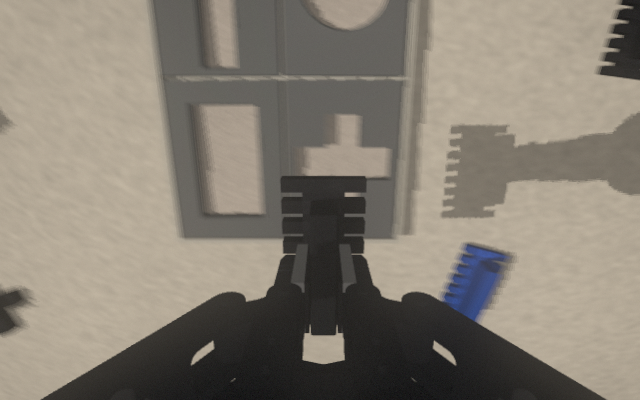

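The comb is held level between the fingers, with its far edge at (323,177) and the comb cavity at (230,158).

Run:
```python
import pickle;from h import *;from rig import bot
r=pickle.load(open("w3.pkl","rb"));s=bot.state()
T=np.array([493.4,-28.8]);y=-.053;R=np.array([[np.cos(y),np.sin(y)],[np.sin(y),-np.cos(y)]])
for z in(119,126):
    W=plane(r,[(281,177),(366,177),(281,192),(366,192)],z)[:,:2]-T;print(z,(W@R).round(1).tolist())
print(s["tool_pos"],s["qd"].round(3))
print(plane(r,[(196,103),(259,103),(266,214),(203,214)],16).round(1).tolist())
```

```text
119 [[38.3, -17.3], [38.3, 23.2], [30.9, -17.6], [30.9, 23.5]]
126 [[40.0, -16.4], [40.0, 22.3], [32.9, -16.7], [32.9, 22.6]]
[493.38829856 -28.80920591 139.03920012] [-0.075 -0.015  0.021 -0.049  0.009 -0.199]
[[569.3, 60.1, 16.0], [566.5, 12.7, 16.0], [478.4, 16.6, 16.0], [481.1, 68.9, 16.0]]
```

Emit:
servo_tool(deltas=[{"tx": 0.5, "ty": -1.5, "claw": 0.9, "tz": 0, "turn": 0}, {"tx": 1.2, "ty": -3.5, "claw": 0.9, "tz": 1, "turn": 0}, {"tx": 2, "ty": -5.5, "claw": 0.9, "tz": 2, "turn": 0}, {"tx": 2.5, "ty": -7, "claw": 0.9, "tz": 3, "turn": 0}, {"tx": 2.5, "ty": -7.5, "claw": 0.9, "tz": 4, "turn": 0}, {"tx": 2.5, "ty": -7.5, "claw": 0.9, "tz": 5, "turn": 0}, {"tx": 2.5, "ty": -7.5, "claw": 0.9, "tz": 5, "turn": 0}, {"tx": 2.5, "ty": -7.5, "claw": 0.9, "tz": 5, "turn": 0}])

```text
time: 8.3
tool_pos: [521.5, 38.7, 89.5]
orientation: [3.141, -0.0, -0.054]
force: [0.0, 0.5, -0.4]
grip_width: 10.9
grip_force: 41.0
```

```bash
python3 shot.py w4
python3 - <<'E'
import pickle;from h import *
r=pickle.load(open("w4.pkl","rb"))
cv2.imwrite("pics/w4c.png",cv2.resize(r["frame"][80:300,150:500,::-1],None,fx=2.2,fy=2.2))
E
```

```text
[521.7  38.8  89.8] [ 3.141e+00 -1.000e-03 -5.400e-02] 8.35
```

View pics/w4c.png

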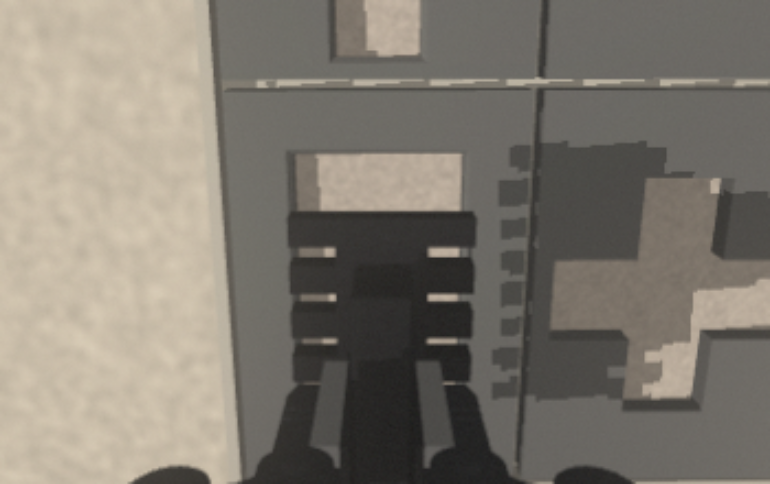

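Run:
```python
import pickle;from h import *
r=pickle.load(open("w4.pkl","rb"));T=np.array([521.7,38.8]);y=-.054;R=np.array([[np.cos(y),np.sin(y)],[np.sin(y),-np.cos(y)]])
W=plane(r,[(281,149.3),(360.5,149.3)],16)[:,:2];print(((W-T)@R).round(1).tolist(),"cavity far edge, tool frame; want x45 y+-25")
W=plane(r,[(281.5,176.5),(365.5,176.5)],77)[:,:2];print(((W-T)@R).round(1).tolist(),"comb; want x40, +-20")
```

```text
[[44.2, -27.0], [44.2, 22.9]] cavity far edge, tool frame; want x45 y+-25
[[41.0, -19.4], [41.0, 18.7]] comb; want x40, +-20
```

Emit:
servo_tool(deltas=[{"tx": -0.15, "ty": -0.15, "claw": 0.9, "tz": 1, "turn": 0}, {"tx": -0.15, "ty": -0.15, "claw": 0.9, "tz": 2.5, "turn": 0}, {"tx": -0.15, "ty": -0.15, "claw": 0.9, "tz": 4, "turn": 0}, {"tx": -0.15, "ty": -0.15, "claw": 0.9, "tz": 5, "turn": 0}, {"tx": -0.15, "ty": -0.15, "claw": 0.9, "tz": 5.7, "turn": 0}, {"tx": -0.15, "ty": -0.15, "claw": 0.9, "tz": 6.1, "turn": 0}, {"tx": -0.15, "ty": -0.15, "claw": 0.9, "tz": 6.3, "turn": 0}, {"tx": -0.15, "ty": -0.15, "claw": 0.9, "tz": 6.3, "turn": 0}])

```text
time: 9.35
tool_pos: [520.3, 40.8, 27.6]
orientation: [3.141, 0.0, -0.053]
force: [-2.5, 0.5, 5.2]
grip_width: 11.0
grip_force: 41.8
```

Emit:
servo_tool(deltas=[{"tx": 0, "ty": 0, "claw": 1.3, "tz": 0, "turn": 0}, {"tx": 0, "ty": 0, "claw": 1.9, "tz": 0, "turn": 0}, {"tx": 0, "ty": 0, "claw": 1.9, "tz": 0, "turn": 0}, {"tx": 0, "ty": 0, "claw": 1.9, "tz": 0, "turn": 0}, {"tx": 0, "ty": 0, "claw": 1.9, "tz": -0.5, "turn": 0}, {"tx": 0, "ty": 0, "claw": 2, "tz": -3, "turn": 0}, {"tx": 0, "ty": 0, "claw": 3, "tz": -7, "turn": 0}, {"tx": 0, "ty": 0, "claw": 4, "tz": -11, "turn": 0}])

```text
time: 10.35
tool_pos: [519.7, 40.8, 137.5]
orientation: [-3.142, 0.0, -0.053]
force: [1.1, 0.3, 1.0]
grip_width: 39.7
grip_force: 0.0
```

Run:
```python
from rig import bot
import pickle,cv2,numpy as np
d={n:bot.get_image(n) for n in("top","wrist","scene")};pickle.dump(d,open("d1.pkl","wb"))
a=cv2.resize(d["wrist"]["frame"][80:400,150:500],(400,366));b=cv2.resize(d["scene"]["frame"][165:275,225:365],(398,366))
cv2.imwrite("pics/p1.png",np.hstack([a,b])[:,:,::-1]);s=bot.state();print(s["tool_pos"],s["orientation"])
```

```text
[521.99153298  40.56127674 139.58650615] [ 3.14115427 -0.00666598 -0.05316514]
```

View pics/p1.png

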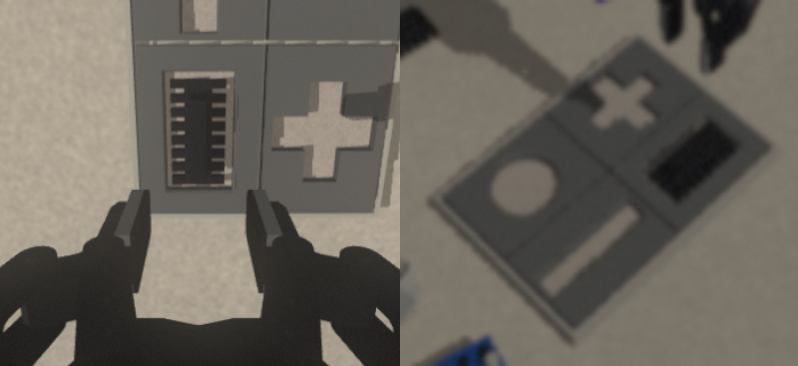

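The comb sits fully inside its cavity. Next is the gate: I'll hover over it and take a look.

Emit:
servo_tool(deltas=[{"tx": 0.5, "ty": -2, "claw": 4, "tz": -2, "turn": -0.05}, {"tx": 1.5, "ty": -6, "claw": 4, "tz": -5, "turn": -0.15}, {"tx": 3, "ty": -10.5, "claw": 4, "tz": -8, "turn": -0.3}, {"tx": 4.5, "ty": -15, "claw": 4, "tz": -8, "turn": -0.4}, {"tx": 5.5, "ty": -19.5, "claw": 4, "tz": -8, "turn": -0.5}, {"tx": 6.5, "ty": -23, "claw": 4, "tz": -8, "turn": -0.54}, {"tx": 6.7, "ty": -24, "claw": 4, "tz": -8, "turn": -0.54}, {"tx": 6.7, "ty": -24, "claw": 4, "tz": -8, "turn": -0.54}])

```text
time: 11.5
tool_pos: [599.0, 276.7, 214.8]
orientation: [-3.141, 0.003, 0.487]
force: [0.0, -0.1, -0.0]
grip_width: 40.0
grip_force: 0.0
```

```bash
python3 - <<'E'
from rig import bot
import time
bot.get_image("wrist");bot.get_image("wrist")
E
python3 shot.py w5
```

```text
[599.4 275.6 215.9] [3.141e+00 1.000e-03 4.850e-01] 11.65
```

View pics/w5.png

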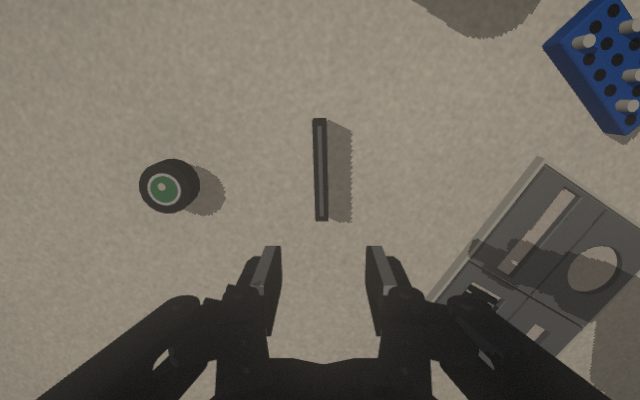

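The bar is at (320,170), standing upright with the grey line on top. The level is at (165,187).

Run:
```python
import pickle;from h import *
R={n:pickle.load(open(n+".pkl","rb")) for n in("w1","w5")}
ends={}
for n,box in(("w5",(300,105,345,232)),("w1",(480,165,548,255))):
    r=R[n];x0,y0,x1,y1=box;g=r["frame"].max(2)[y0:y1,x0:x1]
    d=cv2.morphologyEx((g<62).astype(np.uint8),cv2.MORPH_CLOSE,np.ones((5,5)))
    c=max(blobs(d,50,1e5),key=cv2.contourArea)
    in_=np.zeros_like(d);cv2.drawContours(in_,[c],-1,1,-1);in_=cv2.erode(in_,np.ones((3,3)))
    L=((g>60)&(in_>0)).astype(np.uint8)
    for z in(0,28):
        W=plane(r,c.reshape(-1,2)+[x0,y0],z)[:,:2];q=cv2.minAreaRect(W.astype(np.float32));print(n,z,np.round(q[0],1),np.round(q[1],1),round(q[2],1))
    ys,xs=np.nonzero(L);print("line px",len(xs),g[g.shape[0]//2,::2])
    if len(xs)>10:
        q=cv2.minAreaRect(np.c_[xs+x0,ys+y0].astype(np.float32));b=cv2.boxPoints(q);print(q)
        ends[n]=q[0]
if len(ends)==2: print(tri(R["w5"],ends["w5"],R["w1"],ends["w1"]))
# level window, green
cen={}
for n,box in(("w5",(130,150,230,220)),("w1",(600,110,640,180))):
    r=R[n];x0,y0,x1,y1=box;f=r["frame"][y0:y1,x0:x1].astype(int);m=(f[...,1]>f[...,0]+12)
    ys,xs=np.nonzero(m);cen[n]=(xs.mean()+x0,ys.mean()+y0);print(n,"green",cen[n],len(xs),plane(r,[cen[n]],28)[0].round(1))
t=pickle.load(open("d0.pkl","rb"))
for n in("top","scene"):
    r=t[n];f=r["frame"].astype(int);m=(f[...,1]>f[...,0]+12)&(f[...,1]>f[...,2]+5);m[:, :]&=True
    x0,y0,x1,y1={"top":(155,195,185,225),"scene":(435,275,465,305)}[n];ys,xs=np.nonzero(m[y0:y1,x0:x1]);c=(xs.mean()+x0,ys.mean()+y0);print(n,c,plane(r,[c],28)[0].round(1),tri(R["w5"],cen["w5"],r,c))
```

```text
w5 0 [597.  278.7] [112.2  13.7] 29.2
w5 28 [602.6 281.3] [103.2  12.6] 29.2
line px 519 [148 150 147 148 151 151 151  58  58  73  89  77  55  57 106 104 103 102
 103 104 104 104 102]
((320.3731689453125, 168.06861877441406), (96.04681396484375, 9.704627990722656), 88.15238952636719)
w1 0 [607.1 290.2] [121.8  23.2] 29.0
w1 28 [597.1 272.6] [113.6  21.6] 29.0
line px 307 [149 139 103 104 106 106 107 105 103 102 105 107 100  54  54  54  54  57
  57  76  89  63  57 140 149 150 150 147 150 151 152 152 153 152]
((519.9246826171875, 212.91217041015625), (69.28396606445312, 7.329907417297363), 69.02650451660156)
(array([602.54603849, 282.7770307 ,  18.74620032]), np.float64(2.8150542766600415))
w5 green (np.float64(163.72955974842768), np.float64(189.22431865828094)) 477 [511.8 413.4  28. ]
w1 green (np.float64(636.6530612244898), np.float64(145.66326530612244)) 98 [514.  405.2  28. ]
top (np.float64(167.55172413793105), np.float64(208.82758620689654)) [510.4 411.2  28. ] (array([510.59186654, 413.18959744,  25.18158429]), np.float64(2.205672203047697))
scene (np.float64(450.5633802816901), np.float64(285.49295774647885)) [508.9 413.   28. ] (array([511.81925621, 413.25757303,  30.3673426 ]), np.float64(2.235001410678358))
```

Emit:
servo_tool(deltas=[{"tx": 0.55, "ty": -0.35, "claw": 4, "tz": 2, "turn": -0.02}, {"tx": 0.55, "ty": -0.35, "claw": 4, "tz": 6, "turn": -0.02}, {"tx": 0.55, "ty": -0.35, "claw": 4, "tz": 10, "turn": -0.02}, {"tx": 0.55, "ty": -0.35, "claw": 4, "tz": 14, "turn": -0.02}, {"tx": 0.55, "ty": -0.35, "claw": 4, "tz": 17, "turn": -0.02}, {"tx": 0.55, "ty": -0.35, "claw": 4, "tz": 19, "turn": -0.02}, {"tx": 0.55, "ty": -0.35, "claw": 4, "tz": 19.5, "turn": -0.02}, {"tx": 0.55, "ty": -0.35, "claw": 4, "tz": 19.5, "turn": -0.02}])

```text
time: 12.65
tool_pos: [603.3, 282.6, 21.8]
orientation: [3.141, -0.001, 0.507]
force: [0.2, 0.2, -0.3]
grip_width: 40.1
grip_force: 0.0
```

Emit:
servo_tool(deltas=[{"tx": 0, "ty": 0, "claw": 2, "tz": 0, "turn": 0}, {"tx": 0, "ty": 0, "claw": 1.1, "tz": 0, "turn": 0}, {"tx": 0, "ty": 0, "claw": 1.1, "tz": 0, "turn": 0}, {"tx": 0, "ty": 0, "claw": 1.1, "tz": 0, "turn": 0}, {"tx": 0, "ty": 0, "claw": 1.1, "tz": 0, "turn": 0}, {"tx": 0, "ty": 0, "claw": 1.1, "tz": 0, "turn": 0}, {"tx": 0, "ty": 0, "claw": 1.1, "tz": -2, "turn": 0}, {"tx": 0, "ty": 0, "claw": 1.1, "tz": -5, "turn": 0}], grip_force=40)

```text
time: 13.65
tool_pos: [601.5, 282.2, 70.8]
orientation: [-3.141, 0.004, 0.507]
force: [0.1, 0.0, -0.3]
grip_width: 12.6
grip_force: 40.1
```

Emit:
servo_tool(deltas=[{"tx": -0.5, "ty": 1.5, "claw": 1.1, "tz": -3, "turn": 0.05}, {"tx": -1.8, "ty": 5, "claw": 1.1, "tz": -4, "turn": 0.15}, {"tx": -3.3, "ty": 9.5, "claw": 1.1, "tz": -4, "turn": 0.28}, {"tx": -4.9, "ty": 14, "claw": 1.1, "tz": -4, "turn": 0.42}, {"tx": -6.4, "ty": 18.5, "claw": 1.1, "tz": -4, "turn": 0.52}, {"tx": -7.6, "ty": 22, "claw": 1.1, "tz": -3, "turn": 0.56}, {"tx": -8.2, "ty": 23.9, "claw": 1.1, "tz": -2, "turn": 0.56}, {"tx": -8.2, "ty": 23.9, "claw": 1.1, "tz": -2, "turn": 0.56}])

```text
time: 14.65
tool_pos: [646.4, 33.1, 90.2]
orientation: [-3.141, 0.003, -0.055]
force: [0.1, 0.9, -0.4]
grip_width: 12.7
grip_force: 40.1
```

```bash
python3 - <<'E'
from rig import bot
for i in range(4): bot.get_image("wrist")
E
python3 shot.py w6;python3 - <<'E'
import pickle;from h import *
r=pickle.load(open("w6.pkl","rb"))
cv2.imwrite("pics/w6c.png",cv2.resize(r["frame"][50:270,150:500,::-1],None,fx=2.2,fy=2.2))
E
```

```text
[647.2  35.3  91.7] [-3.141 -0.    -0.051] 14.9
```

View pics/w6c.png

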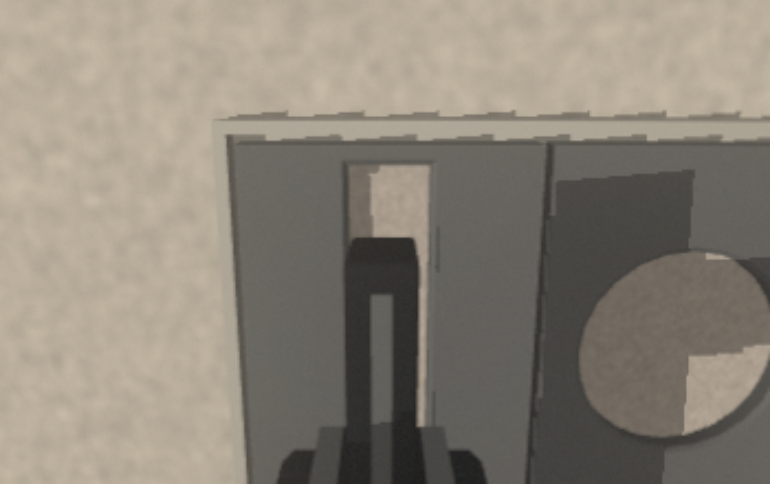

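Run:
```python
import pickle;from h import *
r=pickle.load(open("w6.pkl","rb"));T=np.array([647.2,35.3]);y=-.051;R=np.array([[np.cos(y),np.sin(y)],[np.sin(y),-np.cos(y)]])
f=lambda p,z:((plane(r,p,z)[:,:2]-T)@R).round(1).tolist()
print("slot far",f([(306.8,123.6),(348.2,123.6)],16),"want x57")
print("bar bottom",f([(308.6,159),(339.1,159)],70),"top",f([(307.3,183),(340,183)],98),"want x52")
```

```text
slot far [[60.0, -10.8], [60.0, 14.9]] want x57
bar bottom [[47.5, -7.5], [47.5, 7.0]] top [[42.9, -6.8], [42.9, 6.2]] want x52
```

Emit:
servo_tool(deltas=[{"tx": 0.2, "ty": 0.1, "claw": 1.1, "tz": 0.5, "turn": 0}, {"tx": 0.5, "ty": 0.2, "claw": 1.1, "tz": 1.5, "turn": 0}, {"tx": 0.5, "ty": 0.2, "claw": 1.1, "tz": 2.5, "turn": 0}, {"tx": 0.5, "ty": 0.2, "claw": 1.1, "tz": 3.5, "turn": 0}, {"tx": 0.5, "ty": 0.2, "claw": 1.1, "tz": 4.2, "turn": 0}, {"tx": 0.5, "ty": 0.2, "claw": 1.1, "tz": 4.5, "turn": 0}, {"tx": 0.5, "ty": 0.2, "claw": 1.1, "tz": 4.5, "turn": 0}, {"tx": 0.5, "ty": 0.2, "claw": 1.1, "tz": 4.5, "turn": 0}])

```text
time: 15.9
tool_pos: [652.4, 31.5, 46.8]
orientation: [3.142, -0.001, -0.053]
force: [1.1, 1.1, 0.5]
grip_width: 12.8
grip_force: 40.1
```

```bash
python3 - <<'E'
from rig import bot
for i in range(3): bot.get_image("wrist")
E
python3 shot.py w7;python3 - <<'E'
import pickle;from h import *
r=pickle.load(open("w7.pkl","rb"))
cv2.imwrite("pics/w7c.png",cv2.resize(r["frame"][60:240,240:420,::-1],None,fx=3.3,fy=3.3))
E
```

```text
[652.3  31.5  46.8] [ 3.142e+00 -1.000e-03 -5.300e-02] 16.1
```

View pics/w7c.png

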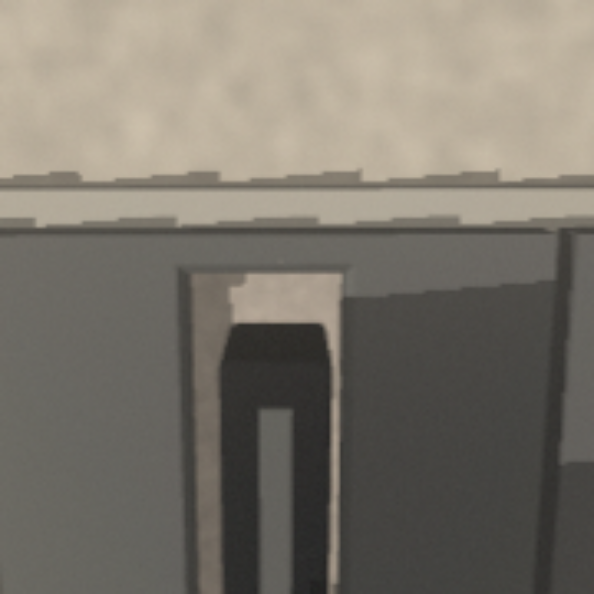

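Run:
```python
import pickle;from h import *
r=pickle.load(open("w7.pkl","rb"));T=np.array([652.3,31.5]);y=-.053;R=np.array([[np.cos(y),np.sin(y)],[np.sin(y),-np.cos(y)]])
f=lambda p,z:((plane(r,p,z)[:,:2]-T)@R).round(1).tolist()
print("slot far",f([(295.5,141.8),(344.5,141.8),(298,239),(341.5,239)],16))
print("bar bottom",f([(310.9,158.5),(337.6,158.5)],25),"top",f([(307,169.5),(339.5,169.5)],53))
```

```text
slot far [[54.6, -14.3], [54.6, 10.0], [2.2, -14.2], [2.2, 9.4]]
bar bottom [[47.8, -6.4], [47.8, 6.3]] top [[48.4, -6.9], [48.4, 5.9]]
```

Emit:
servo_tool(deltas=[{"tx": 0.15, "ty": -0.2, "claw": 1.1, "tz": 0, "turn": 0}, {"tx": 0.15, "ty": -0.2, "claw": 1.1, "tz": 0, "turn": 0}, {"tx": 0.15, "ty": -0.2, "claw": 1.1, "tz": 0.5, "turn": 0}, {"tx": 0.15, "ty": -0.2, "claw": 1.1, "tz": 1, "turn": 0}, {"tx": 0.15, "ty": -0.2, "claw": 1.1, "tz": 1.5, "turn": 0}, {"tx": 0.15, "ty": -0.2, "claw": 1.1, "tz": 1.8, "turn": 0}, {"tx": 0.15, "ty": -0.2, "claw": 1.1, "tz": 1.85, "turn": 0}, {"tx": 0.15, "ty": -0.2, "claw": 1.1, "tz": 1.85, "turn": 0}])

```text
time: 17.1
tool_pos: [653.6, 33.4, 30.1]
orientation: [3.141, 0.002, -0.053]
force: [-7.1, 0.1, 9.9]
grip_width: 12.7
grip_force: 41.6
```

Emit:
servo_tool(deltas=[{"tx": 0, "ty": 0, "claw": 1.4, "tz": -0.1, "turn": 0}, {"tx": 0, "ty": 0, "claw": 2.2, "tz": -0.1, "turn": 0}, {"tx": 0, "ty": 0, "claw": 2.6, "tz": -0.1, "turn": 0}, {"tx": 0, "ty": 0, "claw": 2.6, "tz": -0.1, "turn": 0}, {"tx": 0, "ty": 0, "claw": 2.6, "tz": -1, "turn": 0}, {"tx": 0, "ty": 0, "claw": 2.6, "tz": -4, "turn": 0}, {"tx": 0, "ty": 0, "claw": 4, "tz": -8, "turn": 0}, {"tx": 0, "ty": 0, "claw": 6, "tz": -12, "turn": 0}])

```text
time: 18.1
tool_pos: [653.6, 33.4, 149.5]
orientation: [3.142, -0.0, -0.053]
force: [0.6, -1.1, -0.2]
grip_width: 56.8
grip_force: 0.0
```

```bash
python3 - <<'E'
from rig import bot
for i in range(2): bot.get_image("wrist")
E
python3 shot.py w8;python3 - <<'E'
import pickle;from h import *
r=pickle.load(open("w8.pkl","rb"))
cv2.imwrite("pics/w8c.png",cv2.resize(r["frame"][50:250,170:470,::-1],None,fx=2.6,fy=2.6))
E
```

```text
[655.8  33.3 152.1] [ 3.141 -0.008 -0.053] 18.25
```

View pics/w8c.png

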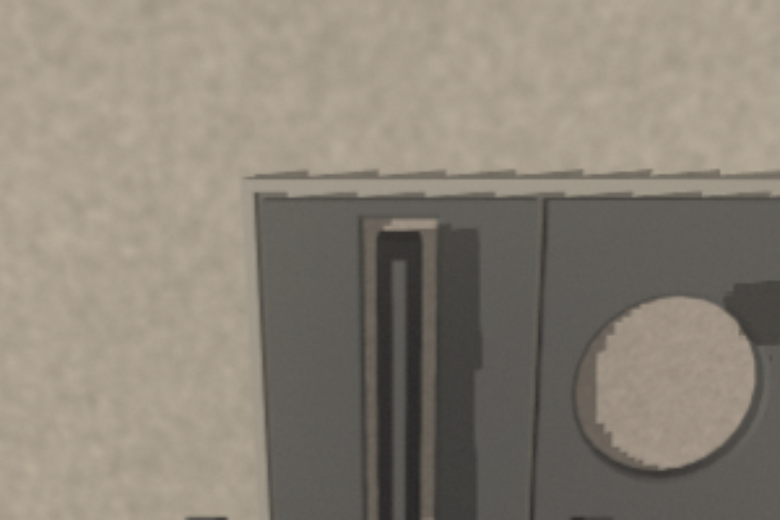

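The bar sits inside its slot (crop 398,380), and the level cavity is at crop (667,385). Next is the level.

Emit:
servo_tool(deltas=[{"tx": -1, "ty": -2, "claw": 8.5, "tz": -2, "turn": -0.05}, {"tx": -3, "ty": -7, "claw": 8.5, "tz": -4, "turn": -0.15}, {"tx": -5.4, "ty": -12.5, "claw": 8.5, "tz": -6, "turn": -0.3}, {"tx": -7.8, "ty": -18, "claw": 8.5, "tz": -7, "turn": -0.4}, {"tx": -10.2, "ty": -23.5, "claw": 8.5, "tz": -7, "turn": -0.5}, {"tx": -12.6, "ty": -29, "claw": 8.5, "tz": -7, "turn": -0.55}, {"tx": -14.8, "ty": -34, "claw": 8.5, "tz": -7, "turn": -0.55}, {"tx": -16.2, "ty": -37.2, "claw": 8.5, "tz": -7, "turn": -0.55}])

```text
time: 19.25
tool_pos: [508.5, 416.4, 217.0]
orientation: [-3.141, 0.002, 0.501]
force: [0.4, 0.4, -1.2]
grip_width: 84.9
grip_force: 0.0
```

```bash
python3 - <<'E'
from rig import bot
for i in range(6): bot.get_image("wrist")
E
python3 shot.py w9;python3 - <<'E'
import pickle;from h import *
r=pickle.load(open("w9.pkl","rb"));f=r["frame"].astype(int)
m=(f[...,1]>f[...,0]+12)&(f[...,1]>f[...,2]+5);m[240:]=0
c=max(blobs(m,20,1e5),key=cv2.contourArea);q=cv2.fitEllipse(c);print(q,plane(r,[q[0]],28).round(1))
w5=pickle.load(open("w5.pkl","rb"));print(tri(r,q[0],w5,(163.7,189.2)))
g=r["frame"].max(2);x,y=map(int,q[0]);s=(slice(max(0,y-70),min(240,y+70)),slice(x-70,x+70))
dm=(g[s]<62)|m[s];dm=cv2.morphologyEx(dm.astype(np.uint8),cv2.MORPH_CLOSE,np.ones((9,9)))
c=max(blobs(dm,100,1e5),key=cv2.contourArea)+[x-70,max(0,y-70)];e=cv2.minEnclosingCircle(plane(r,c.reshape(-1,2),28)[:,:2].astype(np.float32));print("outline",e)
r=pickle.load(open("w8.pkl","rb"))
hsv=cv2.cvtColor(r["frame"],cv2.COLOR_RGB2HSV);s=(slice(155,240),slice(380,470))
m=(hsv[s][...,1]>26)|(hsv[s][...,2]>115)
c=max(blobs(m,300,1e5),key=cv2.contourArea)+[380,155];q=cv2.fitEllipse(cv2.convexHull(c));print("hole",q,plane(r,[q[0],(426.5,198)],16).round(1))
E
```

```text
[511.7 412.6 217.5] [3.141e+00 1.000e-03 4.960e-01] 19.6
((323.1770935058594, 175.373046875), (25.236995697021484, 26.126157760620117), 103.65015411376953) [[512.1 413.8  28. ]]
(array([511.8625827 , 413.65223018,  27.71204078]), np.float64(0.329425720137807))
outline ((514.2999877929688, 414.47052001953125), 27.662479400634766)
hole ((427.0068359375, 196.84738159179688), (64.71629333496094, 77.53701782226562), 55.91477966308594) [[647.9 -55.8  16. ]
 [646.9 -55.4  16. ]]
```

Emit:
servo_tool(deltas=[{"tx": 0.1, "ty": -0.1, "claw": 8.5, "tz": 2, "turn": 0}, {"tx": 0.1, "ty": -0.1, "claw": 8.5, "tz": 6, "turn": 0}, {"tx": 0.1, "ty": -0.1, "claw": 8.5, "tz": 10, "turn": 0}, {"tx": 0.1, "ty": -0.1, "claw": 8.5, "tz": 14, "turn": 0}, {"tx": 0.1, "ty": -0.1, "claw": 8.5, "tz": 17, "turn": 0}, {"tx": 0.1, "ty": -0.1, "claw": 8.5, "tz": 19, "turn": 0}, {"tx": 0.1, "ty": -0.1, "claw": 8.5, "tz": 20, "turn": 0}, {"tx": 0.1, "ty": -0.1, "claw": 8.5, "tz": 20, "turn": 0}])

```text
time: 20.6
tool_pos: [512.1, 414.6, 17.4]
orientation: [3.142, 0.001, 0.496]
force: [0.9, 0.4, 0.4]
grip_width: 85.1
grip_force: 0.0
```

Emit:
servo_tool(deltas=[{"tx": 0, "ty": 0, "claw": 6.5, "tz": 0, "turn": 0}, {"tx": 0, "ty": 0, "claw": 5, "tz": 0, "turn": 0}, {"tx": 0, "ty": 0, "claw": 5, "tz": 0, "turn": 0}, {"tx": 0, "ty": 0, "claw": 5, "tz": 0, "turn": 0}, {"tx": 0, "ty": 0, "claw": 5, "tz": 0, "turn": 0}, {"tx": 0, "ty": 0, "claw": 5, "tz": 0, "turn": 0}, {"tx": 0, "ty": 0, "claw": 5, "tz": -2, "turn": 0}, {"tx": 0, "ty": 0, "claw": 5, "tz": -5, "turn": 0}], grip_force=40)

```text
time: 21.6
tool_pos: [510.8, 414.2, 67.3]
orientation: [3.142, 0.004, 0.497]
force: [0.4, -0.2, 0.2]
grip_width: 52.6
grip_force: 42.1
```

Emit:
servo_tool(deltas=[{"tx": -0.4, "ty": 1.5, "claw": 5, "tz": -2, "turn": 0}, {"tx": -1.3, "ty": 6, "claw": 5, "tz": -4, "turn": 0.1}, {"tx": -2.6, "ty": 11.5, "claw": 5, "tz": -5, "turn": 0.2}, {"tx": -3.8, "ty": 17, "claw": 5, "tz": -5, "turn": 0.3}, {"tx": -5, "ty": 22.5, "claw": 5, "tz": -5, "turn": 0.4}, {"tx": -6.2, "ty": 28, "claw": 5, "tz": -5, "turn": 0.5}, {"tx": -7.4, "ty": 33.5, "claw": 5, "tz": -5, "turn": 0.55}, {"tx": -8.7, "ty": 39, "claw": 5, "tz": -5, "turn": 0.55}])

```text
time: 22.6
tool_pos: [621.5, 28.9, 118.5]
orientation: [-3.141, -0.0, -0.054]
force: [0.5, 0.8, -1.0]
grip_width: 52.3
grip_force: 42.1
```

Emit:
servo_tool(deltas=[{"tx": 1, "ty": 3.5, "claw": 5, "tz": 0, "turn": 0}, {"tx": 2, "ty": 6, "claw": 5, "tz": 0, "turn": 0}, {"tx": 2.8, "ty": 7.8, "claw": 5, "tz": 0.5, "turn": 0}, {"tx": 2.9, "ty": 8.4, "claw": 5, "tz": 2, "turn": 0}, {"tx": 2.9, "ty": 8.4, "claw": 5, "tz": 4, "turn": 0}, {"tx": 2.9, "ty": 8.4, "claw": 5, "tz": 5.5, "turn": 0}, {"tx": 2.9, "ty": 8.4, "claw": 5, "tz": 6, "turn": 0}, {"tx": 2.9, "ty": 8.4, "claw": 5, "tz": 6, "turn": 0}])

```text
time: 23.6
tool_pos: [645.6, -54.2, 57.1]
orientation: [-3.141, 0.001, -0.052]
force: [0.5, -0.3, -0.7]
grip_width: 52.4
grip_force: 42.1
```

```bash
python3 - <<'E'
from rig import bot
for i in range(3): bot.get_image("wrist")
E
python3 shot.py w10;python3 - <<'E'
import pickle;from h import *
r=pickle.load(open("w10.pkl","rb"))
cv2.imwrite("pics/w10c.png",cv2.resize(r["frame"][60:300,180:470,::-1],None,fx=2.4,fy=2.4))
E
```

```text
[646.6 -54.9  58.8] [ 3.141e+00 -2.000e-03 -5.300e-02] 23.8
```

View pics/w10c.png

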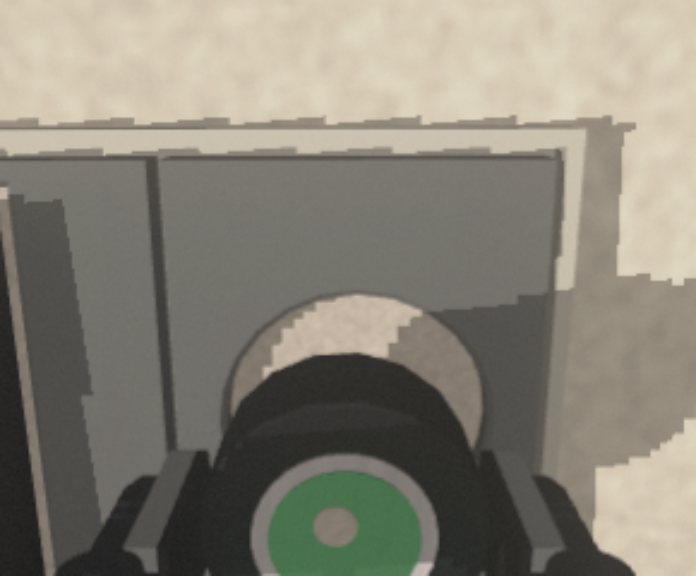

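Run:
```python
import pickle;from h import *
r=pickle.load(open("w10.pkl","rb"));T=np.array([646.6,-54.9]);y=-.053;R=np.array([[np.cos(y),np.sin(y)],[np.sin(y),-np.cos(y)]])
f=lambda p,z:((plane(r,np.array(p)/2.4+[180,60],z)[:,:2]-T)@R).round(1).tolist()
print("hole far/left/right",f([(357,291),(222,415),(484,400)],16))
print("disc bottom far",f([(350,353)],41),"top far",f([(350,405)],69),"window",f([(345,530)],69))
```

```text
hole far/left/right [[31.5, 2.4], [0.7, -30.0], [4.7, 33.0]]
disc bottom far [[24.8, 0.6]] top far [[25.0, 0.4]] window [[1.2, -0.4]]
```

Emit:
servo_tool(deltas=[{"tx": 0.1, "ty": 0.1, "claw": 5, "tz": 0.3, "turn": 0}, {"tx": 0.1, "ty": 0.1, "claw": 5, "tz": 1, "turn": 0}, {"tx": 0.1, "ty": 0.1, "claw": 5, "tz": 1.8, "turn": 0}, {"tx": 0.1, "ty": 0.1, "claw": 5, "tz": 2.5, "turn": 0}, {"tx": 0.1, "ty": 0.1, "claw": 5, "tz": 3, "turn": 0}, {"tx": 0.1, "ty": 0.1, "claw": 5, "tz": 3.3, "turn": 0}, {"tx": 0.1, "ty": 0.1, "claw": 5, "tz": 3.35, "turn": 0}, {"tx": 0.1, "ty": 0.1, "claw": 5, "tz": 3.35, "turn": 0}])

```text
time: 24.8
tool_pos: [647.2, -55.9, 26.7]
orientation: [3.141, 0.001, -0.053]
force: [-5.5, 0.8, 10.4]
grip_width: 51.9
grip_force: 43.1
```

Emit:
servo_tool(deltas=[{"tx": 0, "ty": 0, "claw": 5.6, "tz": -0.1, "turn": 0}, {"tx": 0, "ty": 0, "claw": 6.5, "tz": -0.1, "turn": 0}, {"tx": 0, "ty": 0, "claw": 7, "tz": -0.1, "turn": 0}, {"tx": 0, "ty": 0, "claw": 7, "tz": -0.1, "turn": 0}, {"tx": 0, "ty": 0, "claw": 7, "tz": -1, "turn": 0}, {"tx": 0, "ty": 0, "claw": 7, "tz": -4, "turn": 0}, {"tx": 0, "ty": 0, "claw": 7, "tz": -9, "turn": 0}, {"tx": 0, "ty": 0, "claw": 6, "tz": -14, "turn": 0}])

```text
time: 25.8
tool_pos: [646.7, -55.9, 166.1]
orientation: [-3.142, 0.0, -0.053]
force: [0.9, 0.3, 0.5]
grip_width: 60.2
grip_force: 0.0
```

```bash
python3 shot.py w11
python3 - <<'E'
import pickle;from h import *
t=pickle.load(open("d0.pkl","rb"))
from rig import bot
w1=pickle.load(open("w1.pkl","rb"))
# level placed check
r=bot.get_image("wrist");f=r["frame"].astype(int)
m=(f[...,1]>f[...,0]+12)&(f[...,1]>f[...,2]+5);c=max(blobs(m,20,1e5),key=cv2.contourArea);q=cv2.fitEllipse(c);print("level now z35",q[0],plane(r,[q[0]],35).round(1))
# knob in w1: arms blob
for n,r,box in(("w1",w1,(515,0,595,75)),("top",t["top"],(193,235,224,266)),("scene",t["scene"],(415,220,452,252))):
    x0,y0,x1,y1=box;g=r["frame"].max(2)[y0:y1,x0:x1];sc=4
    m=cv2.resize(g,None,fx=sc,fy=sc,interpolation=cv2.INTER_CUBIC)<65
    c=max(blobs(m,50,1e6),key=cv2.contourArea).reshape(-1,2)/sc+[x0-.375,y0-.375]
    W=plane(r,c,9)[:,:2].astype(np.float32);q=cv2.minAreaRect(W);print(n,q,W.mean(0))
    d=W-np.array(q[0]);rad=np.hypot(*d.T);a=np.arctan2(d[:,1],d[:,0]);k=rad>24
    print("heading",np.angle(np.exp(4j*a[k]).mean())/4)
    v=np.clip(g.astype(float)-80,0,None)
    print(g[max(0,int(c[:,1].mean())-y0-8):int(c[:,1].mean())-y0+8:2,::3] if n=="w1" else "")
E
```

```text
[651.  -56.7 175.4] [ 3.139 -0.014 -0.053] 25.85
level now z35 (322.15216064453125, 196.68563842773438) [[646.2 -55.3  35. ]]
w1 ((392.80474853515625, 293.81597900390625), (58.9981575012207, 58.31914520263672), 60.12967300415039) [392.31482 293.66895]
heading 0.26382304336058626
[[148 150 149 157 153 148 138 100  98  99  34  35  36  34  34  36  43  45
   76  51  44  43  45  45 148 145 145]
 [145 147 148 152 148 122 109  98  97  96  39  38  39  36  37  35  45  80
  115 113  42  44  43  44 145 148 145]
 [144 145 147 152 100 100  95  97  99  83  41  38  35  35  38  38  44 110
  113 112  46  47  43  47 145 149 150]
 [151 102  97 101 100  98  98  80  55  38  40  41  37  32  36  38  41 109
  112 112  46  43  44  46 145 144 154]
 [155 152 100 101  97  69  48  39  41  42  40  41  37  35  38  37  45 108
  112  87  44  45  44  79 145 145 146]
 [151 150 101  61  42  48  39  39  40  38  39  42  39  36  35  37  47  54
   74  46  46 103 153 150 147 146 148]
 [109 105 102  42  42  46  42  44  42  41  40  44  38  37  38  38  46  43
   47  53  85 152 148 147 144 148 147]
 [149 106 101  49  41  45  42  43  38  40  38  41  39  38  39  36  44  64
  108 149 146 150 146 145 146 146 146]]
top ((391.0557556152344, 293.4285888671875), (53.01042175292969, 53.303585052490234), 60.573448181152344) [390.89362 293.62778]
heading 0.26010792274162287

scene ((394.2391662597656, 297.57806396484375), (56.16740417480469, 56.53660583496094), 59.898494720458984) [394.36786 297.50754]
heading 0.2728276154392959
```

Emit:
servo_tool(deltas=[{"tx": -1, "ty": -1.3, "claw": 5, "tz": -1, "turn": -0.02}, {"tx": -4, "ty": -5, "claw": 5, "tz": -2, "turn": -0.06}, {"tx": -8, "ty": -9.9, "claw": 5, "tz": -3, "turn": -0.1}, {"tx": -12, "ty": -14.8, "claw": 5, "tz": -4, "turn": -0.15}, {"tx": -16, "ty": -19.8, "claw": 5, "tz": -5, "turn": -0.2}, {"tx": -20, "ty": -24.7, "claw": 5, "tz": -5, "turn": -0.25}, {"tx": -24, "ty": -29.6, "claw": 5, "tz": -5, "turn": -0.3}, {"tx": -27.2, "ty": -33.6, "claw": 5, "tz": -5, "turn": -0.315}])

```text
time: 26.9
tool_pos: [389.8, 295.4, 212.9]
orientation: [3.141, 0.003, 0.264]
force: [-0.3, 0.6, -0.3]
grip_width: 49.9
grip_force: 0.0
```

```bash
python3 - <<'E'
from rig import bot
for i in range(6): bot.get_image("wrist")
E
python3 shot.py w12;python3 - <<'E'
import pickle;from h import *
r=pickle.load(open("w12.pkl","rb"));x0,y0,x1,y1=270,110,390,238
g=r["frame"].max(2)[y0:y1,x0:x1];print(g[::12,::8])
sc=4;m=cv2.resize(g,None,fx=sc,fy=sc,interpolation=cv2.INTER_CUBIC)<62
for c in blobs(m,2000,1e6):
    c=c.reshape(-1,2)/sc+[x0-.375,y0-.375]
    for z in(9,):
        W=plane(r,c,z)[:,:2].astype(np.float32);q=cv2.minAreaRect(W);d=W-np.array(q[0]);rad=np.hypot(*d.T);a=np.arctan2(d[:,1],d[:,0]);k=rad>26
        print(z,q,np.angle(np.exp(4j*a[k]).mean())/4,c.mean(0),c.min(0),c.max(0))
# steel dot: bright spot inside the blob
    B=np.zeros(g.shape,np.uint8);cv2.drawContours(B,[np.round(c-[x0,y0]).astype(int)],-1,1,-1);B=cv2.erode(B,np.ones((3,3)))
    ys,xs=np.nonzero((g>75)&(B>0));
    if len(xs): p=(xs.mean()+x0,ys.mean()+y0);print("dot",p,len(xs),plane(r,[p],28).round(1),tri(r,p,pickle.load(open("w1.pkl","rb")),(569.5,32.5)))
E
```

```text
[393.4 293.1 213.8] [3.141e+00 1.000e-03 2.610e-01] 27.25
[[142 139 139 139 140 137 137 140 139 138 141 137 140 138 135]
 [139 135 141 136 138 141 144 138 136 137 141 138 135 141 141]
 [137 144 141 139 136 142 141 135 136 142 133 135 139 141 142]
 [138 141 142 141 138 137  52  53  95 141 135 142 138 140 136]
 [142 140 138 141 137 137  54  54  96 138 140 142 134 141 139]
 [141 138 147  53  55  53  54  53  48  51  52  95 141 140 140]
 [137 138 137 137 138 134  54  54  96  95  98 144 136 138 137]
 [138 143 142 144 140 139  53  55  98 141 139 143 143 139 139]
 [139 141 138 136 138 138 138 139 138 139 142 141 140 141 139]
 [138 137 136 140 143 142 137 141 138 137 143 139 141 143 144]
 [139 144 142 143 137 140 138 145 142 141 142 140 140 142 139]]
9 ((393.2158203125, 297.23284912109375), (55.5339469909668, 55.08321762084961), 60.5930290222168) 0.2662505145023617 [320.15226782 170.86204104] [289.375 140.375] [350.875 201.125]
dot (np.float64(319.7926829268293), np.float64(176.5609756097561)) 82 [[392.4 297.2  28. ]] (array([392.58125561, 297.2608273 ,  28.31844906]), np.float64(0.17473519952641536))
```

Emit:
servo_tool(deltas=[{"tx": 0, "ty": -0.4, "claw": 4, "tz": 2, "turn": -0.005}, {"tx": 0, "ty": -0.4, "claw": 4, "tz": 6, "turn": -0.005}, {"tx": 0, "ty": -0.4, "claw": 4, "tz": 10, "turn": -0.005}, {"tx": 0, "ty": -0.4, "claw": 4, "tz": 14, "turn": -0.005}, {"tx": 0, "ty": -0.4, "claw": 4, "tz": 17, "turn": -0.005}, {"tx": 0, "ty": -0.4, "claw": 4, "tz": 18.8, "turn": -0.005}, {"tx": 0, "ty": -0.4, "claw": 4, "tz": 19.3, "turn": -0.005}, {"tx": 0, "ty": -0.4, "claw": 4, "tz": 19.3, "turn": -0.005}])

```text
time: 28.25
tool_pos: [392.8, 297.3, 21.4]
orientation: [3.142, 0.0, 0.265]
force: [-0.9, 0.0, 0.4]
grip_width: 40.1
grip_force: 0.0
```

Emit:
servo_tool(deltas=[{"tx": 0, "ty": 0, "claw": 2.5, "tz": 0, "turn": 0}, {"tx": 0, "ty": 0, "claw": 1.5, "tz": 0, "turn": 0}, {"tx": 0, "ty": 0, "claw": 1.5, "tz": 0, "turn": 0}, {"tx": 0, "ty": 0, "claw": 1.5, "tz": 0, "turn": 0}, {"tx": 0, "ty": 0, "claw": 1.5, "tz": 0, "turn": 0}, {"tx": 0, "ty": 0, "claw": 1.5, "tz": 0, "turn": 0}, {"tx": 0, "ty": 0, "claw": 1.5, "tz": -2, "turn": 0}, {"tx": 0, "ty": 0, "claw": 1.5, "tz": -5, "turn": 0}], grip_force=40)

```text
time: 29.25
tool_pos: [390.6, 297.3, 70.4]
orientation: [3.141, 0.004, 0.267]
force: [0.4, 0.2, 0.1]
grip_width: 16.8
grip_force: 40.2
```

Emit:
servo_tool(deltas=[{"tx": 0.1, "ty": 1.2, "claw": 1.5, "tz": -2, "turn": 0.02}, {"tx": 0.4, "ty": 5, "claw": 1.5, "tz": -4, "turn": 0.06}, {"tx": 0.9, "ty": 10.5, "claw": 1.5, "tz": -4, "turn": 0.1}, {"tx": 1.3, "ty": 16, "claw": 1.5, "tz": -4, "turn": 0.15}, {"tx": 1.7, "ty": 21.5, "claw": 1.5, "tz": -4, "turn": 0.2}, {"tx": 2.2, "ty": 27, "claw": 1.5, "tz": -4, "turn": 0.25}, {"tx": 2.6, "ty": 32.5, "claw": 1.5, "tz": -4, "turn": 0.3}, {"tx": 2.9, "ty": 36.7, "claw": 1.5, "tz": -4, "turn": 0.318}])

```text
time: 30.25
tool_pos: [516.9, -50.3, 110.9]
orientation: [-3.141, 0.0, -0.053]
force: [0.4, 0.2, -0.5]
grip_width: 16.7
grip_force: 40.2
```

Emit:
servo_tool(deltas=[{"tx": 0, "ty": 0, "claw": 1.5, "tz": 0, "turn": 0}, {"tx": 0, "ty": 0, "claw": 1.5, "tz": 0.5, "turn": 0}, {"tx": 0, "ty": 0, "claw": 1.5, "tz": 2, "turn": 0}, {"tx": 0, "ty": 0, "claw": 1.5, "tz": 3.5, "turn": 0}, {"tx": 0, "ty": 0, "claw": 1.5, "tz": 4.7, "turn": 0}, {"tx": 0, "ty": 0, "claw": 1.5, "tz": 5, "turn": 0}, {"tx": 0, "ty": 0, "claw": 1.5, "tz": 5, "turn": 0}, {"tx": 0, "ty": 0, "claw": 1.5, "tz": 5, "turn": 0}])

```text
time: 31.25
tool_pos: [517.4, -48.6, 61.9]
orientation: [3.141, -0.001, -0.051]
force: [0.3, -0.2, -0.7]
grip_width: 16.5
grip_force: 40.2
```

```bash
python3 - <<'E'
from rig import bot
for i in range(3): bot.get_image("wrist")
E
python3 shot.py w13;python3 - <<'E'
import pickle;from h import *
r=pickle.load(open("w13.pkl","rb"))
f=r["frame"];hsv=cv2.cvtColor(f,cv2.COLOR_RGB2HSV)
a,b=(slice(110,250),slice(230,420))
# outline of far knob arm (dark) and of the cavity floor (warm) by row/column extents
dark=f.max(2)<48;warm=(hsv[...,1]>26)|(hsv[...,2]>120)
for y in range(120,240,6):
    d=np.nonzero(dark[y,230:430])[0]+230;w=np.nonzero(warm[y,230:430])[0]+230
    print(y,"dark",(d.min(),d.max(),len(d)) if len(d) else None,"warm",(w.min(),w.max(),len(w)) if len(w) else None,f[y,250:400:10].max(1))
E
```

```text
[517.2 -48.6  61.8] [ 3.141e+00 -1.000e-03 -5.100e-02] 31.45
120 dark None warm (np.int64(230), np.int64(429), 200) [215 214 147 216 213 191 148 218 212 189 149 217 211 184 148]
126 dark None warm (np.int64(230), np.int64(429), 193) [129 131 129 129 129 128 131 129 129 131 130 129 131 129 131]
132 dark None warm (np.int64(230), np.int64(429), 194) [130 129 129 128 129 130 128 129 127 129 129 129 131 130 131]
138 dark None warm (np.int64(230), np.int64(429), 193) [129 128 129 127 128 128 128 128 128 130 128 129 130 129 130]
144 dark None warm (np.int64(230), np.int64(429), 194) [130 128 128 130 128 129 129 129 128 130 128 129 128 129 131]
150 dark None warm (np.int64(230), np.int64(429), 194) [127 129 128 128 129 129 128 129 128 129 129 129 128 128 129]
156 dark None warm (np.int64(230), np.int64(429), 194) [129 127 128 128 127 127 128 127 128 129 128 130 130 128 130]
162 dark None warm (np.int64(230), np.int64(429), 194) [128 128 129 127 127 130 128 128 129 129 128 126 127 128 129]
168 dark None warm (np.int64(230), np.int64(429), 192) [128 127 128 126 127 128 128 127 128 129 127 128
[... 600 characters left out ...]
04 dark None warm (np.int64(230), np.int64(429), 105) [ 69 125 128 126 127 125  65  62  61 160 109  91  93  92  93]
210 dark None warm (np.int64(230), np.int64(429), 108) [ 69 126 128 126 126 126  64  64  63 109 127  91  91  93  94]
216 dark None warm (np.int64(230), np.int64(429), 147) [ 69 127 146 147 221 215  61  63  61 113 147 146 145 145  95]
222 dark None warm (np.int64(230), np.int64(429), 149) [ 70 125 143 146 214 213  61  62  61 113 150 148 144 143  83]
228 dark None warm (np.int64(230), np.int64(429), 148) [ 69 127 145 145 216 215  61  60  59 116 142 145 149 145  72]
234 dark None warm (np.int64(230), np.int64(429), 151) [ 69 126 148 146 216 215  59  59  51 194 215 145 147 148  73]
```

Run:
```python
import pickle;from h import *
r=pickle.load(open("w13.pkl","rb"));f=r["frame"].max(2);s=np.ptp(r["frame"].astype(int),axis=2)
for y in(180,193,200): print(y,list(zip(range(298,362,2),f[y,298:362:2].tolist(),s[y,298:362:2].tolist())))
print("col340",f[160:240:2,340],"col 312",f[160:240:2,314]);print("row228",f[228,255:305:2],f[228,340:400:2]); print("col275",f[204:260:2,275])
```

```text
180 [(298, 128, 8), (300, 127, 9), (302, 128, 8), (304, 121, 8), (306, 122, 16), (308, 146, 23), (310, 144, 22), (312, 144, 22), (314, 145, 23), (316, 145, 22), (318, 146, 24), (320, 143, 22), (322, 209, 34), (324, 211, 32), (326, 217, 34), (328, 216, 33), (330, 216, 34), (332, 218, 33), (334, 217, 33), (336, 217, 34), (338, 219, 32), (340, 220, 33), (342, 214, 34), (344, 213, 35), (346, 210, 35), (348, 213, 33), (350, 143, 16), (352, 126, 8), (354, 127, 9), (356, 93, 6), (358, 92, 6), (360, 93, 6)]
193 [(298, 127, 10), (300, 128, 10), (302, 127, 9), (304, 127, 9), (306, 102, 11), (308, 53, 3), (310, 56, 5), (312, 55, 5), (314, 56, 6), (316, 55, 5), (318, 55, 5), (320, 57, 6), (322, 57, 6), (324, 54, 5), (326, 56, 4), (328, 56, 4), (330, 54, 4), (332, 52, 4), (334, 56, 6), (336, 54, 5), (338, 56, 6), (340, 186, 30), (342, 216, 33), (344, 211, 34), (346, 214, 34), (348, 216, 32), (350, 115, 12), (352, 91, 6), (354, 92, 7), (356, 92, 7), (358, 91, 7), (360, 93, 7)]
200 [(298, 127, 10), (300, 128, 9), (302, 127, 10), (304, 126, 8), (306, 83, 9), (308, 66, 4), (310, 66, 4), (312, 63, 4),
[... 345 characters left out ...]
)]
col340 [130 129 128 127 129 152 204 207 213 220 220 219 218 219 218 221 214 168
 160 152 157 166 160 146 110 109 110 109 113 118 115 113 116 118 116 116
 126 194 193  76] col 312 [129 129 128 129 127 133 145 145 143 146 145 143 142 143 142 138  55  55
  61  62  65  62  63  64  62  64  62  64  60  62  60  61  59  60  62  60
  61  59  49  53]
row228 [126 127 127 126 110  74 142 142 147 145 143 144 145 147 211 218 219 216
 214 215 213 214 215 215 216] [116 143 146 144 146 142 144 147 146 146 145 146 148 147 149 149 146 147
 145 143 145 145 146 146 135  72  85  95  94  93]
col275 [126 125 126 126 130 148 146 144 150 146 144 145 143 148 148 142 143  63
  50  49  56  60  58  60  58  60  57  54]
```

Run:
```python
import pickle;from h import *
r=pickle.load(open("w13.pkl","rb"));T=np.array([517.2,-48.6]);y=-.051;R=np.array([[np.cos(y),np.sin(y)],[np.sin(y),-np.cos(y)]])
f=lambda p,z:((plane(r,p,z)[:,:2]-T)@R).round(1).tolist()
print("cavity far arm L/R (x38,y+-13)",f([(304,180),(351.5,180),(327,170)],16),"side arm (y+-38,x13)",f([(263.5,228),(390,228),(275,213)],16))
print("knob arm bottom",f([(307,191.5),(339,191.5)],40.4),"sides top",f([(306,200),(340,200)],49))
```

```text
cavity far arm L/R (x38,y+-13) [[31.4, -11.3], [31.5, 15.3], [37.1, 1.5]] side arm (y+-38,x13) [[2.5, -35.5], [2.6, 38.6], [11.9, -28.4]]
knob arm bottom [[31.6, -8.5], [31.6, 7.2]] sides top [[30.0, -8.6], [30.0, 7.3]]
```

Emit:
servo_tool(deltas=[{"tx": 0, "ty": 0.2, "claw": 1.5, "tz": 0.2, "turn": 0}, {"tx": 0, "ty": 0.2, "claw": 1.5, "tz": 0.8, "turn": 0}, {"tx": 0, "ty": 0.2, "claw": 1.5, "tz": 1.6, "turn": 0}, {"tx": 0, "ty": 0.2, "claw": 1.5, "tz": 2.4, "turn": 0}, {"tx": 0, "ty": 0.2, "claw": 1.5, "tz": 3, "turn": 0}, {"tx": 0, "ty": 0.2, "claw": 1.5, "tz": 3.3, "turn": 0}, {"tx": 0, "ty": 0.2, "claw": 1.5, "tz": 3.35, "turn": 0}, {"tx": 0, "ty": 0.2, "claw": 1.5, "tz": 3.35, "turn": 0}])

```text
time: 32.45
tool_pos: [516.4, -50.3, 29.5]
orientation: [-3.141, 0.003, -0.051]
force: [-7.8, 1.6, 14.1]
grip_width: 16.7
grip_force: 41.9
```

Emit:
servo_tool(deltas=[{"tx": 0, "ty": 0, "claw": 1.8, "tz": -0.1, "turn": 0}, {"tx": 0, "ty": 0, "claw": 2.6, "tz": -0.1, "turn": 0}, {"tx": 0, "ty": 0, "claw": 3, "tz": -0.1, "turn": 0}, {"tx": 0, "ty": 0, "claw": 3, "tz": -0.1, "turn": 0}, {"tx": 0, "ty": 0, "claw": 3, "tz": -1, "turn": 0}, {"tx": 0, "ty": 0, "claw": 3, "tz": -4, "turn": 0}, {"tx": 0, "ty": 0, "claw": 4, "tz": -9, "turn": 0}, {"tx": 0, "ty": 0, "claw": 5, "tz": -14, "turn": 0}])

```text
time: 33.45
tool_pos: [516.5, -50.4, 169.6]
orientation: [-3.142, 0.0, -0.051]
force: [1.1, 0.1, 0.3]
grip_width: 49.9
grip_force: 0.0
```

Emit:
servo_tool(deltas=[{"tx": -1, "ty": 0, "claw": 5, "tz": -2, "turn": 0}, {"tx": -2, "ty": 0, "claw": 5, "tz": -5, "turn": 0}, {"tx": -3, "ty": 0, "claw": 5, "tz": -8, "turn": 0}, {"tx": -3, "ty": 0, "claw": 5, "tz": -10, "turn": 0}, {"tx": -3, "ty": 0, "claw": 5, "tz": -10, "turn": 0}, {"tx": -3, "ty": 0, "claw": 5, "tz": -10, "turn": 0}, {"tx": -3, "ty": 0, "claw": 5, "tz": -10, "turn": 0}, {"tx": -3, "ty": 0, "claw": 5, "tz": -10, "turn": 0}])

```text
time: 34.45
tool_pos: [486.4, -48.8, 266.7]
orientation: [-3.141, 0.002, -0.051]
force: [-1.0, 0.5, -0.3]
grip_width: 49.8
grip_force: 0.0
```

```bash
python3 shot.py w14
python3 - <<'E'
import pickle;from h import *;from rig import bot
r=pickle.load(open("w14.pkl","rb"));s=bot.get_image("scene")
a=cv2.resize(r["frame"][:260,190:450],(400,400));b=cv2.resize(s["frame"][165:275,225:365],(400,400))
cv2.imwrite("pics/fin.png",np.hstack([a,b])[:,:,::-1]);print(bot.state()["force"])
E
```

```text
[486.5 -48.8 267. ] [-3.141e+00  1.000e-03 -5.100e-02] 34.5
[0.13179953 0.03622356 0.30354812]
```

View pics/fin.png

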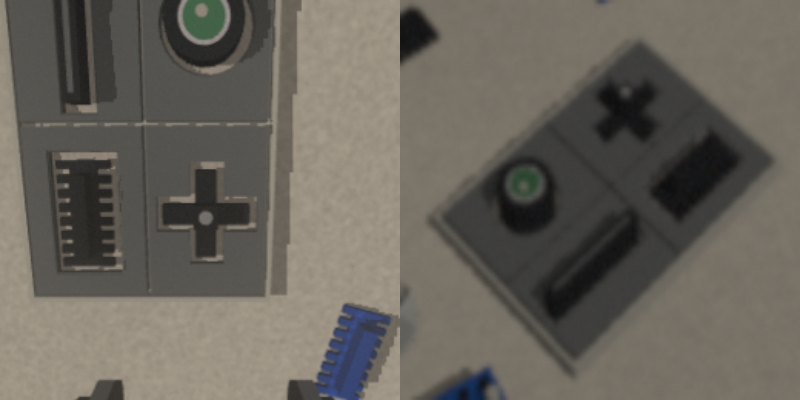

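All four parts sit in their cavities with clearance showing all round, and the gripper is clear. Handing in.

```bash
python3 -c "
from rig import bot
print(bot.close_job())"
```

```text
the job is handed in; nothing more can be done
None
```

I put the short comb, straight bar, bubble level and cross knob into their cavities in that order and let go; the long comb and screw cap were not touched, and the job was handed in at about 35 s.

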